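# Unscrew a strainer cap and shut it away in the parts case

### The job

Open the brass Y-strainer for inspection: unscrew the round cap from its leaning branch, anticlockwise, twisting and regripping for a little over half a turn, until it lifts off. Set the cap down (do not drop it) flat and mouth down on the floor of the open bay of the grey parts case, let go, and then push the case's hatch along its track until it is fully shut. Leave the other things on the bench where they are.

Things in the scene. Friction and masses are not known exactly. Their poses are not given: they have to be found in the camera images.
- branch: Leaning branch (neck) of the fixed Y-strainer, 48 across below the cap. Origin on its centre line at the level of the seated cap's rim, 150 above the table; z points out along the branch, 30 degrees from vertical, leaning to the robot's side (towards -x at yaw 0); y is level; yaw within 0.3 rad. The neck inside the cap ends 29 along z, 33 once the cap is off.
- strainer: Brass Y-strainer clamped in a fixture fixed to the table: level pipe along its x, 64 across its hexagon ends, 196 long, centre line 68 up; steel base plate 220 x 150 x 12. Origin under the middle of the base plate. Fingers have free room all round the cap, down to its rim.
- cap_center (a point): Centre of the round brass screw cap: 58 across, 34 tall, closed top, plain sides, 0.2 kg; z along its axis out through the closed top. Seated it is 17 along the branch's z. About 3.5 rad anticlockwise (seen from outside its top) frees it, rising 9 on the way (lead 16 per turn); then it pulls off along the branch, clear after 30 more.
- screen (a joint): Rise (m) of the spring-loaded plate in the branch's mouth: 0 with the cap seated, 0.004 at most. It pushes the cap outwards with up to 18 N, so the cap is stiff to turn for the first quarter turn (up to about 0.5 N m). The thread holds where it is left.
- case: Grey parts case fixed to the table, 176 (x) x 320 (y), 73 tall with its track rails. Origin under its centre, y along its length, z up, yaw within 0.25 rad. The +y half is under a fixed panel; the -y half is an open bay, 164 (x) x 152 (y) inside, its floor 6 above the table.
- bay (a point): Centre of the floor of the open bay, 78 towards the case's -y from its origin; axes as the case's.
- hatch (a joint): Travel (m) of the case's hatch, a steel sheet 158 x 152 x 4 in tracks along the case's y, its underside 64 above the table: 0 = shut against the frame over the bay; grows towards the case's +y to 0.15 = fully open above the fixed panel. Starts open. It stays where it is left; about 3 N moves it slowly.
- hatch_rib (a point): Centre of the black rib on the middle of the hatch, 70 (along the case's x) x 12 (along y), standing 32 above the sheet: this point is 84 and the rib's top 100 above the table. With the hatch shut it is over the centre of the bay; axes as the case's.
- gate_valve: To be left alone: loose brass gate valve with a red handwheel, about 70 x 50 x 85; origin at the centre of its underside.
- white_carton: To be left alone: white carton, 50 x 70 x 35; origin at the centre of its underside.
- blue_carton: To be left alone: blue carton, 80 x 120 x 70; origin at the centre of its underside.
- wrench: To be left alone: open-ended wrench lying flat, 190 long; origin at the centre of its underside.
- sealant_can: To be left alone: closed can, 64 across, 85 tall; origin at the centre of its underside.
- nipple: To be left alone: short brass tube standing on the fixture's base plate behind the strainer, 34 across, 42 tall; origin at the centre of its underside.
- hex_bush: To be left alone: small brass hexagon bush, 32 across, 28 tall; origin at the centre of its underside.
There are look-alikes about, which are no part of the job. Leave any orange, purple or turquoise look-alike of the part that bears cap_center alone.

How it is judged:
By the outcome, as a careful person would: the job done as asked, in the order asked, and still so for the second after the job is handed in, with the robot touching nothing.
It also fails if it takes over 72 s, if anything falls off the work surface, if the arm or the gripper's body presses on something with over 40 N, if the wrist force passes 120 N, or if a joint passes its speed limit or range.

### The arm

A 6-joint arm with a two-finger parallel gripper is mounted at the origin on the work surface. World frame = base frame: x ahead of the robot, y to its left, z up, the work surface at z = 0. Lengths are in m, angles in rad, forces in N, time in s.
With the tool pointing down it reaches from about 0.35 to 0.775 m from the base axis. Payload 7.3 kg.
Tool frame: the origin (TCP) lies at the very end of the fingers, on their centre line; the grasp point (between the pads) lies 19 mm behind it (robot.tcp_to_grasp is the distance from the TCP to the grasp point, in m); x points along the fingers, y is the direction in which the jaws open and shut, and the axes are right-handed (so a half turn about x gives the same grasp; the last joint's range is limited). The gripper opens to 92 mm and grips with 3 to 60 N. Pads are 19 mm wide; open, the fingers measure 130 mm over their backs; the gripper's body (75 mm by 190 mm) begins 47 mm behind the grasp point.
Start: joints at [-1.266, 0.342, 1.524, -0, 1.275, -0.146], TCP at [0.229, -0.473, 0.227] pointing down, gripper open.
Joint ranges: [-2.53, 2.53], [-0.77, 2.02], [0.04, 2.7], [-1, 4.14], [0.28, 2.66], [-3.11, 3.11]. Speed limits (rad/s): [2.57, 2.57, 3.14, 3.14, 3.14, 3.14].

### API

Orientations are given as [roll, pitch, yaw] about the fixed x, y, z axes, in that order (R = Rz(yaw) Ry(pitch) Rx(roll)).
In Python, from cell import robot gives the robot as it stands.
- The arm moves only by the tool move_arm, never from a script. Its argument "increments" is a list of rows, each a list of 4 numbers: the shift along the tool's x, y, z normalised to -1 to 1, where 1 is 40 cm, then the turn about the tool's x normalised to -1 to 1, where 1 is 60 degrees. In form: [[dx, dy, dz, twist], ...]. A call has 1 to 5 rows; each row is the pose to reach, as a shift and turn from the pose commanded when the call began, along the tool's axes at that moment; what a row does not reach only later rows make up. A row lasts 1/8 s, in which the tool goes at most 62.5 mm and 10.7 degrees, less where a joint would pass 70% of its speed; a pose out of reach is approached as far as the arm can. A call with a number of a shift or a turn outside -1 to 1 is refused whole. A call with a gripper value outside its range is refused whole. "gripper" is the closure, from 0 (fully open) to 1 (shut), set as the call begins (left out, the last holds). The fingers move at their own pace and stop on an object; "squeeze" is the grip in N (left out, the last holds). Time passes only in rows, so rows that repeat a pose let the fingers close. It gives the time, the measured TCP pose, the force and the opening at its end, in the units of the state.
- robot.observe(): the state, without advancing time (a new reading comes with each control period).
- robot.read_camera(name): name is "side" or "top"; returns the picture (420x560x3 uint8, red, green, blue); there is no depth.
- robot.camera_params(name): a dict with "fx", "fy", "cx", "cy" (pixels), "R" (3x3) and "t" (3): a world point X has camera coordinates R X + t. Camera axes: x right, y down, z forward; pixel columns grow to the right and rows downward; lengths in m; the calibration is good to about 2 mm. A picture is of the moment at which its call begins. camera_params takes no time and is no camera call.
- robot.hand_in(): hands the job in, once; it reports no verdict.
The state is a dict: "time": time; "qpos": joint angles; "qvel": joint speeds; "joint_efforts": joint torques, N m; "tool_pos": TCP position; "tool_rot": TCP orientation; "contact_force": force on the tool from outside, world axes, zero at the start; "torque": the same for the moment, N m; "opening": finger opening in m.
Only numpy, scipy, OpenCV 4.12 (cv2) and the standard library are available. Lean on these libraries where they do the work, as an engineer would, in place of code of your own. Each camera call takes 0.05 s, during which the arm holds its last target.

## Working session

There is one attempt and no reset: what is moved stays moved. The work goes in short steps, Python scripts to look and compute and a tool call to move; the robot and the scene stay as the last step left them, time stands still between calls to the robot, and variables do not carry over. Pictures are saved under pics/ and viewed, and the job is handed in when it is done.

Besides the shell and the picture viewer there is one more tool, called as name(argument=value, ...) on one line, values as JSON. move_arm: Moves the arm, as the interface text tells. Its arguments: {"type":"object","properties":{"increments":{"type":"array","items":{"type":"array","items":{"type":"number"}}},"gripper":{"type":"number"},"squeeze":{"type":"number"}},"required":["increments"]}

```bash
ls; mkdir -p pics; python3 - <<'E'
from cell import robot
import cv2
print(robot.observe())
for n in("side","top"):
    im=robot.read_camera(n); cv2.imwrite(f"pics/{n}0.png",cv2.resize(im[:,:,::-1],(800,600),interpolation=cv2.INTER_CUBIC)); cv2.imwrite(f"pics/{n}0_raw.png",im[:,:,::-1])
    p=robot.camera_params(n);print(n,p)
E
```

```text
pics
{'time': 0.0, 'qpos': array([-1.26599966e+00,  3.42734428e-01,  1.52502802e+00, -5.07199926e-07,
        1.27536235e+00, -1.46007665e-01]), 'qvel': array([ 0.00089216, -0.00057348, -0.00101416, -0.00019224,  0.00053198,
        0.00033112]), 'joint_efforts': array([-7.73945703e-04, -4.31248283e+01, -2.44222176e+01,  7.17244414e-02,
        5.59718348e-02, -1.39545264e-04]), 'tool_pos': array([ 0.22863162, -0.47215612,  0.22603504]), 'tool_rot': array([-1.71648744,  1.56926419,  1.87590969]), 'contact_force': array([0.29472298, 0.24309351, 0.48725413]), 'torque': array([-0.05488847,  0.04718349,  0.05815134]), 'opening': 0.0919534528513026}
side {'fx': 394.522837735149, 'fy': 394.522837735149, 'cx': 282.07191453567503, 'cy': 209.6219709757548, 'R': array([[-0.71934071, -0.69462945,  0.00623465],
       [-0.39149616,  0.39797686, -0.8296657 ],
       [ 0.57382898, -0.59925315, -0.55822572]]), 't': array([0.36216762, 0.30411901, 0.95130999])}
top {'fx': 482.38954925801556, 'fy': 482.38954925801556, 'cx': 279.4195263010722, 'cy': 212.4605863545042, 'R': array([[ 0.02823116, -0.99946989, -0.01621567],
       [-0.99059585, -0.02580051, -0.13436589],
       [ 0.13387628,  0.01985648, -0.9907991 ]]), 't': array([0.00482104, 0.56508875, 1.66591262])}
```

View pics/side0.png

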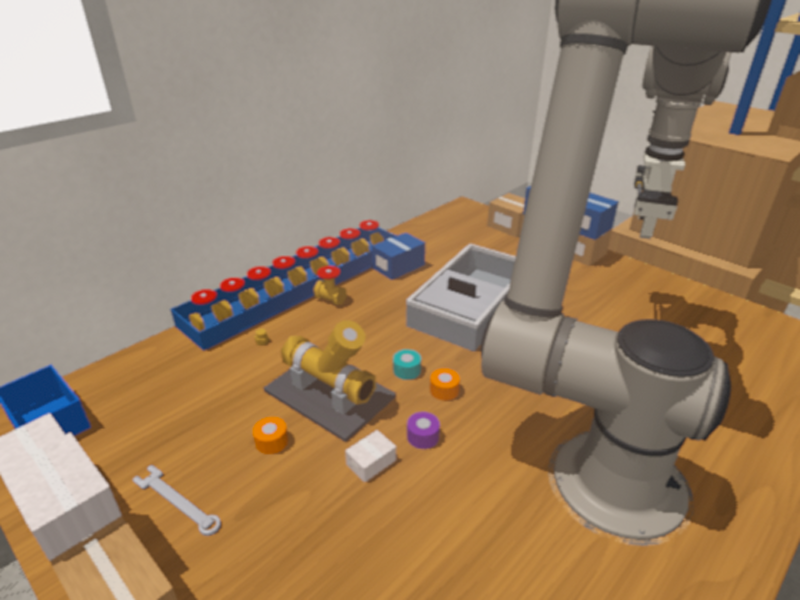

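View pics/top0.png

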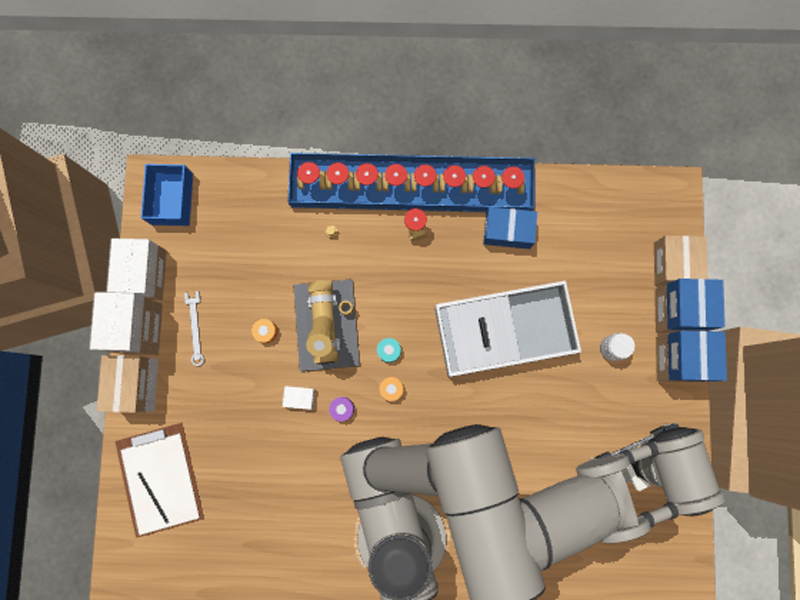

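```bash
cat > h.py <<'E'
import numpy as np, cv2
from cell import robot
P={n:robot.camera_params(n) for n in("side","top")}
def proj(n,X):
    p=P[n];c=p["R"]@np.asarray(X,float)+p["t"];return np.array([p["fx"]*c[0]/c[2]+p["cx"],p["fy"]*c[1]/c[2]+p["cy"]])
def ray(n,uv):
    p=P[n];d=p["R"].T@np.array([(uv[0]-p["cx"])/p["fx"],(uv[1]-p["cy"])/p["fy"],1]);o=-p["R"].T@p["t"];return o,d
def atz(n,uv,z):
    o,d=ray(n,uv);return o+d*(z-o[2])/d[2]
def crop(src,box,out,s=None,draw=[]):
    im=cv2.imread(src) if isinstance(src,str) else src
    u0,v0,u1,v1=box;s=s or min(800/(u1-u0),600/(v1-v0))
    c=cv2.resize(im[v0:v1,u0:u1],None,fx=s,fy=s,interpolation=cv2.INTER_CUBIC)
    for poly,col in draw:
        q=((np.array(poly)-[u0,v0]+.5)*s).astype(int);cv2.polylines(c,[q.reshape(-1,1,2)],False,col,1,cv2.LINE_AA)
    for u in range((u0//10+1)*10,u1,10):
        cv2.putText(c,str(u),(int((u+.5-u0)*s),10),0,.35,(0,0,0),1);cv2.line(c,(int((u+.5-u0)*s),12),(int((u+.5-u0)*s),18),(0,0,255),1)
    for v in range((v0//10+1)*10,v1,10):
        cv2.putText(c,str(v),(0,int((v+.5-v0)*s)),0,.35,(0,0,0),1);cv2.line(c,(24,int((v+.5-v0)*s)),(30,int((v+.5-v0)*s)),(0,0,255),1)
    cv2.imwrite(out,c)
def snap(n,out=None):
    im=robot.read_camera(n)[:,:,::-1].copy()
    if out: cv2.imwrite(out,im)
    return im
E
python3 -c "
from h import *
crop('pics/top0_raw.png',(195,185,275,265),'pics/c1.png',7.5)
crop('pics/side0_raw.png',(180,210,285,310),'pics/c2.png',6)
crop('pics/top0_raw.png',(300,190,410,270),'pics/c3.png',7)
"
```

```text
(no output)
```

View pics/c1.png

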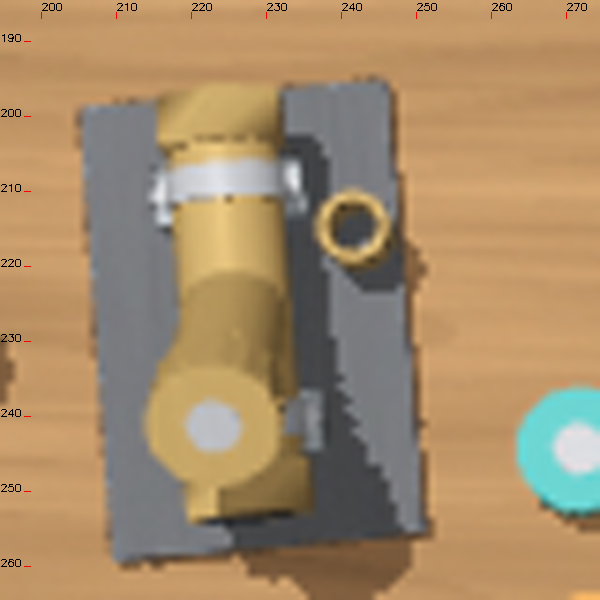

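View pics/c2.png

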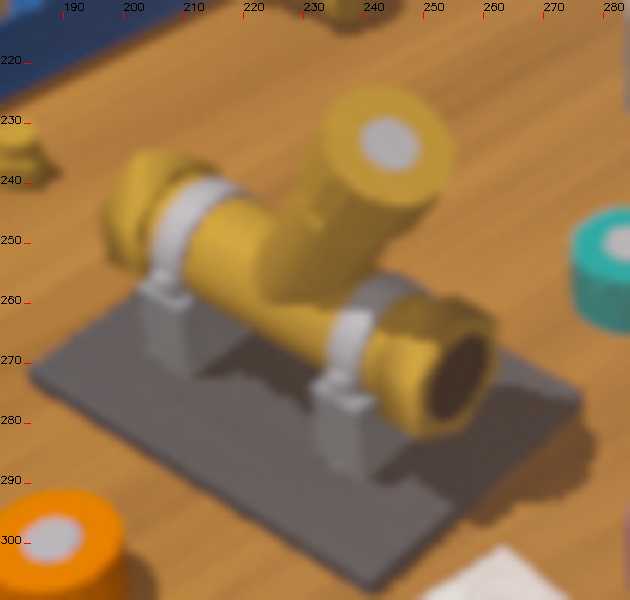

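View pics/c3.png

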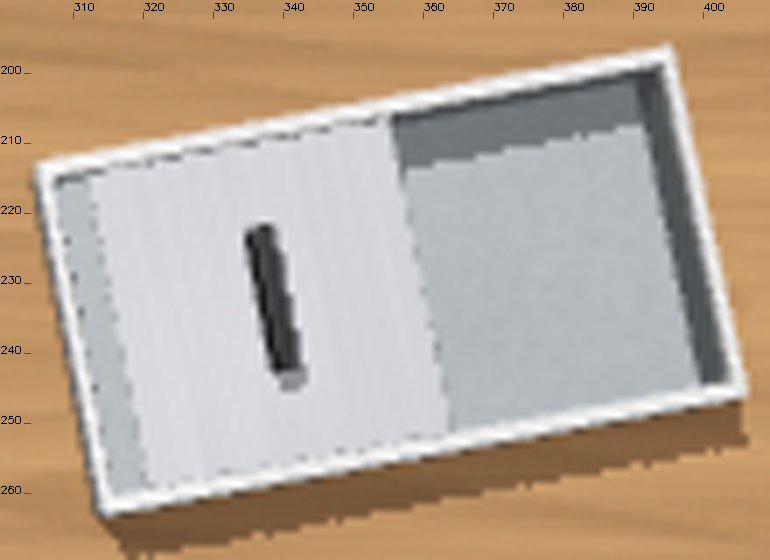

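```bash
python3 - <<'E'
from h import *
o1,d1=ray("top",(222.9,241.2));o2,d2=ray("side",(244.5,233.7))
A=np.stack([d1,-d2],1);s=np.linalg.lstsq(A,o2-o1,rcond=None)[0]
print("captop",o1+d1*s[0],o2+d2*s[1], atz("top",(222.9,241.2),.1794),atz("side",(244.5,233.7),.1794))
pl=[atz("top",q,.012) for q in[(205.2,198.9),(246.2,194.9),(251.6,255.6),(209.8,259.6)]]
pl=np.array(pl);print(pl.mean(0)); e=pl[0]+pl[1]-pl[2]-pl[3];print("yaw x",np.arctan2(e[1],e[0]),np.linalg.norm(e)/2);e=pl[0]+pl[3]-pl[1]-pl[2];print("yaw y",np.arctan2(-e[0],e[1]),np.linalg.norm(e)/2)
c=np.array([atz("top",q,.073) for q in[(304.5,213.1),(395.5,195.9),(405.9,245.5),(314.2,263.1)]])
print(c.mean(0)); e=c[0]+c[1]-c[2]-c[3];print("yaw x",np.arctan2(e[1],e[0]),np.linalg.norm(e)/2);e=c[0]+c[3]-c[1]-c[2];print("yaw y",np.arctan2(-e[0],e[1]),np.linalg.norm(e)/2)
r=[atz("top",(300-.5+x/7,190-.5+y/7),.1) for x,y in((262,224),(285,370))];print("rib ends top",r)
E
```

```text
captop [0.44784123 0.19683756 0.17687702] [0.44700445 0.1960247  0.17670654] [0.44766014 0.19649483 0.1794    ] [0.44427128 0.19827337 0.1794    ]
[0.5110579  0.20256264 0.012     ]
yaw x 0.12433477678178231 0.21937292869835548
yaw y 0.1233234591639068 0.14890077168636634
[ 0.50875639 -0.24183153  0.073     ]
yaw x 0.20575508757574695 0.174591181241288
yaw y 0.21538731228784305 0.31984535210954634
rib ends top [array([ 0.53057635, -0.17675832,  0.1       ]), array([ 0.46015549, -0.18866687,  0.1       ])]
```

```bash
cat >> h.py <<'E'
def capdraw(C,n,r=.029,hh=.017):
    n=np.array(n)/np.linalg.norm(n);a=np.cross([0,0,1.],n)
    a=a/np.linalg.norm(a) if np.linalg.norm(a)>1e-6 else np.array([0,1.,0]);b=np.cross(n,a);t=np.linspace(0,2*np.pi,60)
    return [[np.asarray(C)+s*hh*n+rr*(np.cos(x)*a+np.sin(x)*b) for x in t] for s,rr in((1,r),(-1,r))]
def ov(cam,polys,col=(255,0,0)): return [([proj(cam,X) for X in p],col) for p in polys]
YB=.124
NB=np.array([-.5*np.cos(YB),-.5*np.sin(YB),.8660254])
E
python3 - <<'E'
from h import *
C=[.4556,.197,.1647]
d=capdraw(C,NB)
crop('pics/top0_raw.png',(205,220,245,260),'pics/d1.png',10,ov("top",d))
crop('pics/side0_raw.png',(220,215,265,260),'pics/d2.png',10,ov("side",d))
a=cv2.imread('pics/d1.png');b=cv2.imread('pics/d2.png')[:400,:400];cv2.imwrite('pics/d.png',np.hstack([a,b]))
E
```

```text
(no output)
```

View pics/d.png

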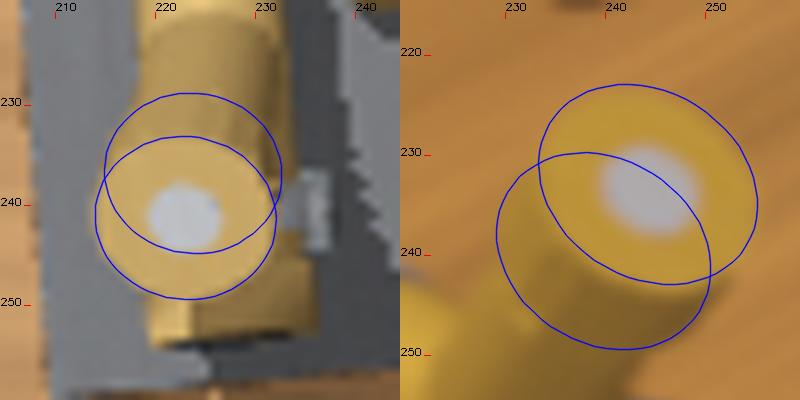

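```bash
cat >> h.py <<'E'
from scipy.spatial.transform import Rotation as Ro
def TR(s=None):
    s=s or robot.observe();return Ro.from_euler("xyz",s["tool_rot"]).as_matrix()
def plan(target,jawdeg,s=None):
    """target TCP world, jaw (tool y) yaw deg mod 180 -> 4 numbers"""
    s=s or robot.observe();R=TR(s);d=R.T@(np.asarray(target)-s["tool_pos"])/.4
    cur=np.degrees(np.arctan2(R[1,1],R[0,1]));t=(cur-jawdeg+90)%180-90
    return np.round(np.r_[d,t/60],4),cur
E
python3 - <<'E'
from h import *
s=robot.observe();print(TR(s).round(3))
print(plan([.4558,.197,.26],97.1-25))
E
```

```text
[[-0.     0.436 -0.9  ]
 [ 0.001 -0.9   -0.436]
 [-1.    -0.001 -0.   ]]
(array([-0.0828, -1.2586, -1.2401,  0.7288]), np.float64(-64.17304523762812))
```

move_arm(increments=[[-0.02,-0.11,-0.11,0.06],[-0.04,-0.22,-0.22,0.12],[-0.06,-0.33,-0.32,0.18],[-0.07,-0.44,-0.43,0.24],[-0.083,-0.55,-0.54,0.3]], gripper=0)

```text
time: 0.72
tool_pos: [0.3274, -0.1785, 0.26]
tool_rot: [-2.823, 1.571, 0.453]
contact_force: [0.5, -0.6, 0.3]
opening: 0.0915
```

```bash
python3 -c "
from h import *
s=robot.observe();print(s['time'],s['tool_pos'],s['qpos'].round(2));print(plan([.4558,.197,.26],72.1))"
```

```text
0.725 [ 0.3274051  -0.17849949  0.2599559 ] [-0.71  0.03  1.83  0.    1.29  0.73]
(array([ 0.    , -0.8876, -0.4433,  0.426 ]), np.float64(-82.33901582262082))
```

move_arm(increments=[[0,-0.12,-0.06,0.06],[0,-0.24,-0.12,0.12],[0,-0.36,-0.18,0.18],[0,-0.48,-0.24,0.24],[0,-0.6,-0.3,0.3]])

```text
time: 1.35
tool_pos: [0.4136, 0.0755, 0.2598]
tool_rot: [1.636, 1.571, -1.685]
contact_force: [0.4, -0.4, 0.2]
opening: 0.0917
```

```bash
python3 -c "
from h import *
s=robot.observe();print(s['time'],s['tool_pos'],s['qpos'].round(2));print(plan([.4558,.197,.26],72.1))"
```

```text
1.35 [0.41364697 0.07551651 0.25980282] [-0.    0.12  1.72 -0.    1.3   1.75]
(array([-0.0006, -0.3176, -0.0495,  0.127 ]), np.float64(-100.27857127253394))
```

move_arm(increments=[[0,-0.15,-0.025,0.06],[0,-0.3,-0.05,0.127],[0.0,-0.318,-0.05,0.127],[0.12,-0.318,-0.05,0.127],[0.2,-0.318,-0.05,0.127]])

```text
time: 1.98
tool_pos: [0.4546, 0.1947, 0.1781]
tool_rot: [0.76, 1.569, -2.691]
contact_force: [0.5, -0.3, 0.2]
opening: 0.0917
```

```bash
python3 -c "
from h import *
s=robot.observe();print(s['time'],s['tool_pos'],s['qpos'].round(2));print(plan([.4558,.197,.146],72.1))
d=capdraw([.4556,.197,.1647],NB)
a=snap('top','pics/t1.png');crop(a,(180,200,270,280),'pics/t1c.png',5)
a=snap('side','pics/s1.png');crop(a,(190,180,290,280),'pics/s1c.png',5)
a=cv2.imread('pics/t1c.png')
b=cv2.imread('pics/s1c.png')[:400,:];cv2.imwrite('pics/d.png',cv2.resize(np.hstack([a[:,:400],b[:,:400]]),None,fx=1,fy=1))
"
```

```text
1.975 [0.45461664 0.19470223 0.17806039] [ 0.25  0.33  1.68 -0.    1.13  2.13]
(array([ 0.0801, -0.0065, -0.0012,  0.0024]), np.float64(-107.75603698731919))
```

View pics/d.png

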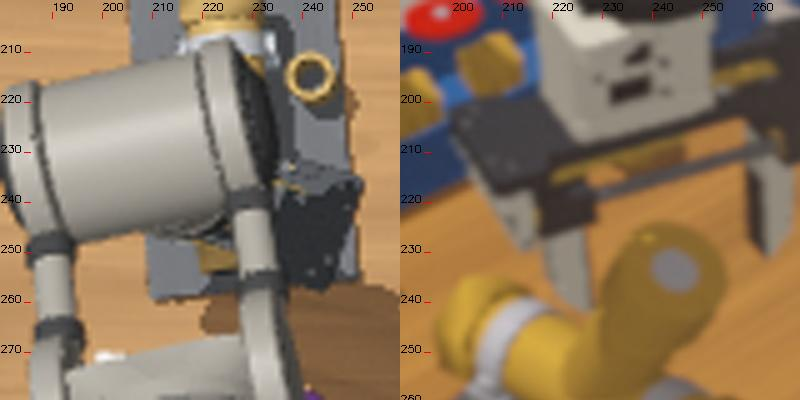

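move_arm(increments=[[0.06,-0.0065,-0.001,0.002],[0.08,-0.0065,-0.001,0.002],[0.08,-0.0065,-0.001,0.002]])

```text
time: 2.45
tool_pos: [0.457, 0.1974, 0.1485]
tool_rot: [2.839, 1.571, -0.616]
contact_force: [-0.7, -0.2, -0.2]
opening: 0.0917
```

move_arm(increments=[[0,0,0,0],[0,0,0,0],[0,0,0,0],[0,0,0,0]], gripper=1, squeeze=25)

```text
time: 2.95
tool_pos: [0.4569, 0.1973, 0.1482]
tool_rot: [2.059, 1.57, -1.395]
contact_force: [-0.8, -2.8, 2.1]
opening: 0.0615
```

```bash
python3 -c "
from h import *
s=robot.observe();print(s);print(plan([.4558,.197,.146],72.1))
a=snap('side','pics/s2.png');crop(a,(190,180,290,280),'pics/s2c.png',6)
"
```

```text
{'time': 2.95, 'qpos': array([ 2.54119599e-01,  3.73558310e-01,  1.71391886e+00, -9.91874323e-04,
        1.05418341e+00,  2.13769713e+00]), 'qvel': array([ 9.57099073e-04,  5.79225055e-05,  1.86447021e-03,  1.74966009e-03,
       -5.90752777e-04,  1.57907092e-03]), 'joint_efforts': array([  1.12561237, -40.73757648, -21.60629511,   0.62920567,
        -0.50217876,   0.09080473]), 'tool_pos': array([0.45685275, 0.19731211, 0.14815758]), 'tool_rot': array([ 2.05885251,  1.56993124, -1.39503139]), 'contact_force': array([-0.81058639, -2.75197541,  2.13853689]), 'torque': array([-0.34141861,  0.11083945,  0.08809767]), 'opening': 0.061493797057427774}
(array([0.0054, 0.0015, 0.0023, 0.0001]), np.float64(-107.89297950904272))
```

View pics/s2c.png

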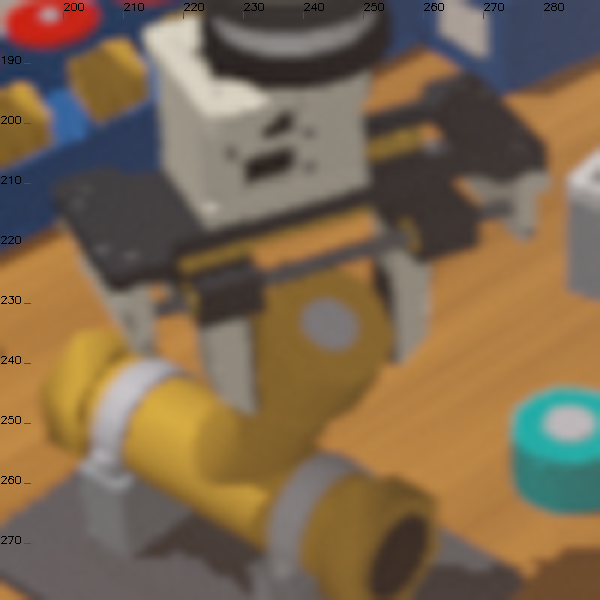

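move_arm(increments=[[0,0,0,-0.05],[-0.001,0,0,-0.13],[-0.002,0,0.001,-0.22],[-0.003,0.001,0.0015,-0.31],[-0.003,0.001,0.0015,-0.41]], squeeze=50)

```text
time: 3.62
tool_pos: [0.4558, 0.1975, 0.1486]
tool_rot: [-0.125, 1.57, 3.135]
contact_force: [-0.7, -0.7, -0.5]
opening: 0.061
```

```bash
python3 -c "
from h import *
s=robot.observe();print(s['time'],s['tool_pos'],s['contact_force'],s['torque'],s['opening'],s['qpos'][5]);print(plan([.4558,.197,.146],72.1))
"
```

```text
3.625 [0.45579533 0.19752191 0.1486234 ] [-0.6899355  -0.70741233 -0.5100125 ] [-0.3353746  -0.00731851 -0.48087665] 0.06099296513721252 1.7059018877611325
(array([6.60e-03, 1.30e-03, 1.00e-04, 4.12e-01]), np.float64(-83.17747810677282))
```

move_arm(increments=[[-0.001,0,0,-0.1],[-0.002,0,0.001,-0.19],[-0.003,0.0,0.0015,-0.28],[-0.004,0.0,0.002,-0.36],[-0.004,0.0,0.002,-0.42]])

```text
time: 4.25
tool_pos: [0.4573, 0.1956, 0.1504]
tool_rot: [1.873, 1.566, -0.711]
contact_force: [8.7, -8.6, -6.8]
opening: 0.0603
```

```bash
python3 -c "
from h import *
s=robot.observe();print(s['time'],s['tool_pos'],s['contact_force'],s['torque'],s['opening'],s['qpos'][5]);print(plan([.4558,.197,.146],72.1))
a=snap('side','pics/s3.png');crop(a,(190,180,290,280),'pics/s3c.png',6)
"
```

```text
4.25 [0.45733149 0.19555174 0.15040088] [ 8.67594538 -8.57385116 -6.76475128] [-1.62394341 -1.45754154 -0.60119395] 0.0603104407995041 1.2675355804114419
(array([ 0.011 , -0.0051,  0.0013,  0.8307]), np.float64(-58.05671405481768))
```

View pics/s3c.png

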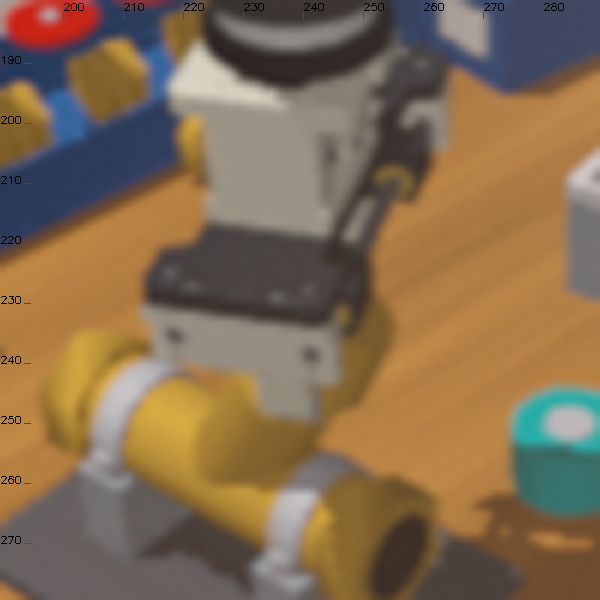

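move_arm(increments=[[0,0,0,0],[0,0,0,0],[0,-0.004,0,0.15],[0,-0.005,0.001,0.3],[0,-0.005,0.001,0.45]], gripper=0.12)

```text
time: 4.92
tool_pos: [0.4536, 0.1993, 0.1506]
tool_rot: [-0.752, 1.57, 2.47]
contact_force: [-0.1, -0.2, -0.1]
opening: 0.0809
```

```bash
python3 -c "
from h import *
s=robot.observe();print(s['time'],s['tool_pos'],s['contact_force'],s['torque'],s['opening'],s['qpos'][5]);print(plan([.4548,.197,.1495],72.1))
"
```

```text
4.925 [0.45360969 0.19929544 0.15063282] [-0.09986474 -0.20929827 -0.10838269] [-0.01713086 -0.00939175 -0.00792976] 0.08085762894811349 1.748973678235229
(array([ 0.0028,  0.006 , -0.0025,  0.3752]), np.float64(-85.38944387073813))
```

move_arm(increments=[[0.002,0.006,-0.002,0.16],[0.003,0.006,-0.0025,0.32],[0.003,0.006,-0.0025,0.375],[0.003,0.006,-0.0025,0.375]])

```text
time: 5.42
tool_pos: [0.4549, 0.1969, 0.1495]
tool_rot: [-0.35, 1.57, 2.485]
contact_force: [0.4, 0.8, 0.1]
opening: 0.0808
```

```bash
python3 -c "
from h import *
s=robot.observe();print(s['time'],s['tool_pos'],s['opening'],s['qpos'][5]);print(plan([.4548,.197,.1495],72.1))
a=snap('side','pics/s4.png');crop(a,(220,215,265,260),'pics/s4c.png',8)
crop('pics/s2.png',(220,215,265,260),'pics/s2d.png',8)
cv2.imwrite('pics/d.png',np.hstack([cv2.imread('pics/s2d.png'),cv2.imread('pics/s4c.png')]))
"
```

```text
5.425 [0.45491659 0.1968904  0.14945782] 0.08078902470378134 2.1306899194668953
(array([-0.0001, -0.0002,  0.0004,  0.0056]), np.float64(-107.56120047576344))
```

View pics/d.png

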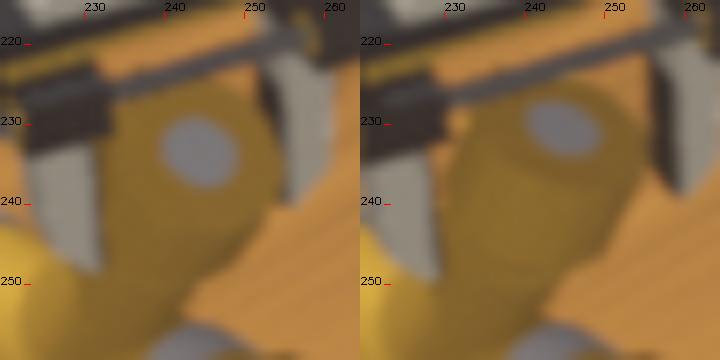

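```bash
python3 -c "
from h import *
crop('pics/s4.png',(185,205,295,285),'pics/s4c.png',7.2)
"
```

```text
(no output)
```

View pics/s4c.png

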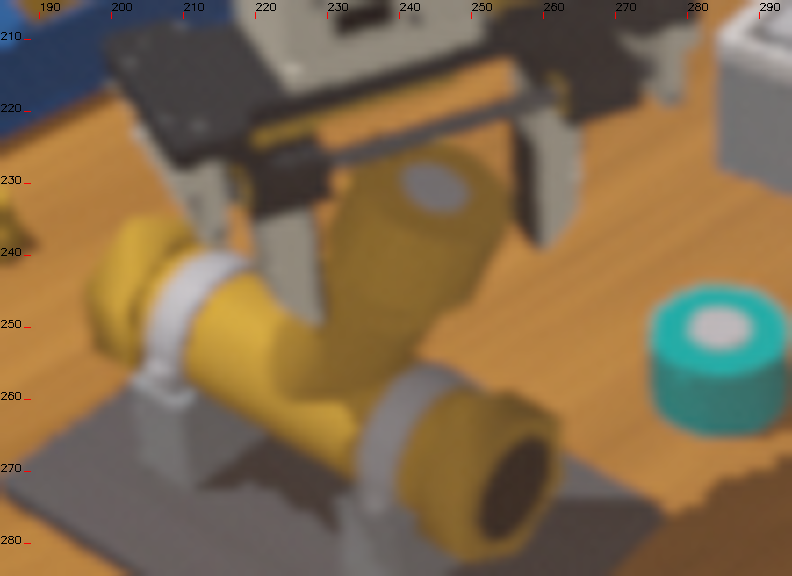

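move_arm(increments=[[-0.12,0,0,0],[-0.24,0,0,0],[-0.3,0.1,0,0],[-0.3,0.25,0,0],[-0.3,0.4,0,0]])

```text
time: 6.1
tool_pos: [0.4061, 0.043, 0.2698]
tool_rot: [-2.996, 1.57, -0.159]
contact_force: [0.8, -1.1, 0.3]
opening: 0.0809
```

move_arm(increments=[[0,0.15,0,0],[0,0.3,0,0],[0,0.3,0,0]])

```text
time: 6.48
tool_pos: [0.3694, -0.0736, 0.2697]
tool_rot: [2.118, 1.57, -1.337]
contact_force: [-1.1, -0.2, 0.5]
opening: 0.0808
```

```bash
python3 -c "
from h import *
a=snap('side','pics/s5.png');crop(a,(210,205,270,265),'pics/s5c.png',6.6)
a=snap('top','pics/t5.png');crop(a,(195,205,255,265),'pics/t5c.png',6.6)
cv2.imwrite('pics/d.png',np.hstack([cv2.imread('pics/s5c.png'),cv2.imread('pics/t5c.png')]))
s=robot.observe();print(s['time'],s['tool_pos'],s['opening'])
"
```

```text
6.575 [ 0.3703292  -0.07051675  0.26959296] 0.08056417179281491
```

View pics/d.png

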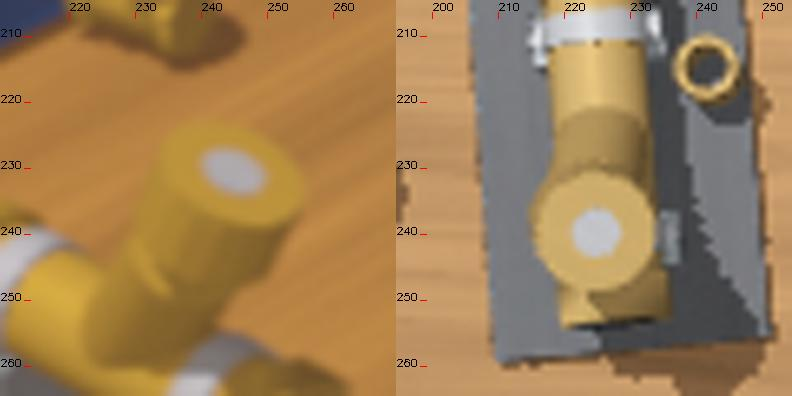

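```bash
python3 - <<'E'
from h import *
def tri(a,b):
    o1,d1=ray("top",a);o2,d2=ray("side",b)
    s=np.linalg.lstsq(np.stack([d1,-d2],1),o2-o1,rcond=None)[0];return o1+d1*s[0],o2+d2*s[1]
print(tri((225,239.7),(244.8,230.4)))
# enhanced mask: brass/grey disc
for n,f,box in(("side","pics/s5.png",(225,215,260,250)),("top","pics/t5.png",(210,225,240,255))):
    im=cv2.imread(f)
    crop(im,box,f"pics/z_{n}.png",12)
a=cv2.imread("pics/z_side.png")[:360,:];b=cv2.imread("pics/z_top.png")
cv2.imwrite("pics/z.png",np.hstack([a,b]))
E
```

```text
(array([0.4525694 , 0.18975769, 0.18076625]), array([0.45261475, 0.18980182, 0.18077546]))
```

View pics/z.png

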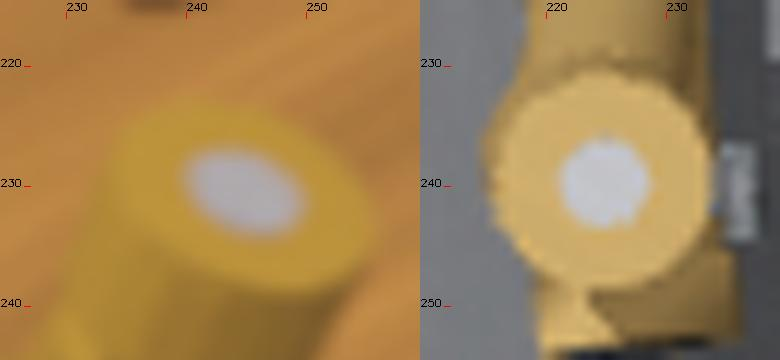

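```bash
cat >> h.py <<'E'
from scipy.optimize import least_squares
def fitdisc(sp,tp,c0,sd,td,r=.029):
    """sp,tp rim points side/top; sd,td disc-centre pixels; returns centre, normal"""
    def f(x):
        c=x[:3];n=np.array([x[3],x[4],1]);n/=np.linalg.norm(n);out=[]
        for cam,pts in(("side",sp),("top",tp)):
            for q in pts:
                o,d=ray(cam,q);X=o+d*(n@(c-o))/(n@d);out.append((np.linalg.norm(X-c)-r)*200)
        for cam,q in(("side",sd),("top",td)):
            if q is not None: out+=list((proj(cam,c)-q)*.5)
        return out
    s=least_squares(f,np.r_[c0,-.3,-.1],loss="soft_l1");n=np.array([s.x[3],s.x[4],1]);return s.x[:3],n/np.linalg.norm(n),np.array(s.fun).round(2)
E
python3 - <<'E'
from h import *
sp=[(225-.5+x/12,215-.5+y/12) for x,y in((115,135),(150,107),(195,97),(260,112),(330,150),(378,215),(350,275),(295,292),(220,275),(150,225),(118,180))]
tp=[(210-.5+x/12,225-.5+y/12) for x,y in((75,190),(100,115),(185,72),(260,105),(289,180),(265,250),(180,290),(110,258))]
c,n,f=fitdisc(sp,tp,[.4526,.1898,.1808],(244.8,230.4),(225,239.7))
print(c,n,f);print("tilt",np.degrees(np.arccos(n[2])),"yaw",np.degrees(np.arctan2(n[1],n[0])),"angle to NB",np.degrees(np.arccos(n@NB)));print("center",c-.017*n)
b=c-.034*n;O=np.array([.4558,.197,.1647])-.017*NB;print("mouth rel. origin",b-O,"along",(b-O)@NB)
E
```

```text
[0.45235357 0.18993051 0.18077616] [-0.29217741 -0.25478107  0.92180202] [ 0.1  -0.05  0.06 -0.12  0.07  0.31  0.08  0.19  0.04 -0.22 -0.07  0.1
  0.19  0.29 -0.02 -0.21 -0.03  0.09 -0.14  0.02  0.03 -0.03  0.03]
tilt 22.809036620228742 yaw -138.9113073770112 angle to NB 16.458145186884657
center [0.45732058 0.19426179 0.16510552]
mouth rel. origin [-0.00194714  0.00054177 -0.00054268] along 0.00046261520668193116
```

```bash
python3 -c "
from h import *
s=robot.observe();print(s['time'],s['tool_pos'],s['opening'],s['qpos'][5]);print(plan([.4553,.197,.27],82.1))
"
```

```text
6.575 [ 0.3703292  -0.07051675  0.26959296] 0.08056417179281491 1.4867831298102674
(array([-6.000e-04, -7.017e-01,  9.000e-04, -1.633e-01]), np.float64(-107.69599530724271))
```

move_arm(increments=[[0,-0.15,0,-0.06],[0,-0.3,0,-0.12],[0,-0.45,0,-0.163],[0,-0.6,0,-0.163],[0,-0.7,0.001,-0.163]])

```text
time: 7.2
tool_pos: [0.4541, 0.2016, 0.2692]
tool_rot: [-0.833, 1.57, 2.178]
contact_force: [0.3, -1.9, 0.4]
opening: 0.0805
```

```bash
python3 -c "
from h import *
s=robot.observe();print(s['time'],s['tool_pos'],s['opening'],s['qpos'][5]);print(plan([.4553,.197,.1485],82.1))
"
```

```text
7.2 [0.45413359 0.20162611 0.26918039] 0.0805242091642102 1.9642586310840424
(array([ 0.3017,  0.0112, -0.0045,  0.0071]), np.float64(-97.47682350082579))
```

move_arm(increments=[[0.12,0,0,0],[0.24,0,0,0],[0.302,0.0,0,0],[0.302,0.0,0,0]])

```text
time: 7.7
tool_pos: [0.4528, 0.1984, 0.147]
tool_rot: [0.338, 1.566, -2.936]
contact_force: [-0.6, 0.8, 0.1]
opening: 0.0808
```

move_arm(increments=[[0,0,0,0],[0,0,0,0],[0,0,0,0],[0,0,0,0]], gripper=1, squeeze=40)

```text
time: 8.2
tool_pos: [0.455, 0.1954, 0.1501]
tool_rot: [2.236, 1.568, -1.042]
contact_force: [-2.1, -8.0, 3.4]
opening: 0.0621
```

```bash
python3 -c "
from h import *
s=robot.observe();print(s['time'],s['tool_pos'],s['opening'],s['qpos'][5],s['contact_force'],s['torque']);print(plan([.4553,.197,.1485],82.1))
a=snap('side','pics/s6.png');crop(a,(190,180,290,280),'pics/s6c.png',6)
"
```

```text
8.2 [0.45504058 0.19537546 0.15008477] 0.062094888088267665 1.9611641440363998 [-2.12467507 -7.95486661  3.38425028] [-1.22594406  0.27498746 -0.06526258]
(array([ 0.004 , -0.0041, -0.0001,  0.0013]), np.float64(-97.82200101080933))
```

View pics/s6c.png

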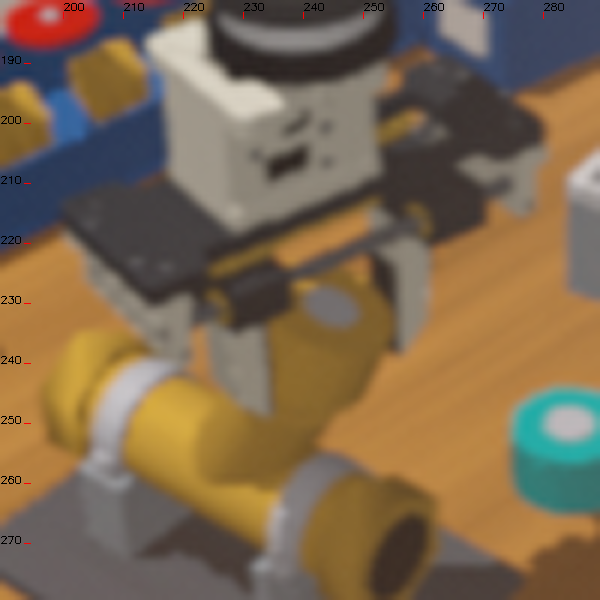

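move_arm(increments=[[0,-0.005,0,0],[0,-0.01,0,0],[0,-0.02,0,0],[0,-0.02,0,0]])

```text
time: 8.75
tool_pos: [0.4549, 0.1983, 0.15]
tool_rot: [1.502, 1.558, -1.775]
contact_force: [-5.6, -30.9, 11.6]
opening: 0.0622
```

```bash
python3 -c "
from h import *
s=robot.observe();print(s['time'],s['tool_pos'],s['opening'],s['qpos'][5],s['contact_force'],s['torque']);print(plan([.4553,.197,.1485],82.1))
a=snap('side','pics/s7.png');crop(a,(190,180,290,280),'pics/s7c.png',6)
"
```

```text
8.75 [0.45486054 0.19830021 0.14995784] 0.062195809082979094 1.976029231353573 [ -5.64730219 -30.90958451  11.58148645] [-5.21965335  0.96003951  0.12947785]
(array([ 0.0037,  0.003 , -0.0015,  0.0027]), np.float64(-97.73986461545356))
```

View pics/s7c.png

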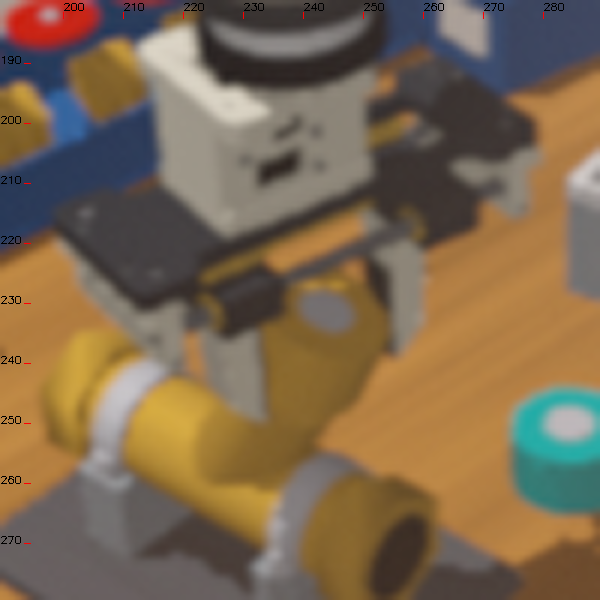

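move_arm(increments=[[0,0.012,0,-0.06],[0,0.015,0,-0.15],[-0.001,0.015,0,-0.25],[-0.002,0.015,0,-0.35],[-0.003,0.015,0.001,-0.45]])

```text
time: 9.43
tool_pos: [0.4555, 0.1962, 0.1517]
tool_rot: [1.748, 1.566, -1.056]
contact_force: [-3.6, -14.9, 12.5]
opening: 0.0625
```

```bash
python3 -c "
from h import *
s=robot.observe();print(s['time'],s['tool_pos'],s['opening'],s['qpos'][5],s['contact_force'],s['torque']);print(plan([.4553,.197,.1485],82.1))
a=snap('side','pics/s8.png');crop(a,(190,180,290,280),'pics/s8c.png',6)
"
```

```text
9.425 [0.45552731 0.19624207 0.15168784] 0.06245880069583001 1.4910351467613552 [ -3.55836203 -14.89864332  12.49393011] [-2.50698551  0.31302061 -0.38802149]
(array([ 8.00e-03, -2.00e-03, -1.00e-04,  4.54e-01]), np.float64(-70.65733311315441))
```

View pics/s8c.png

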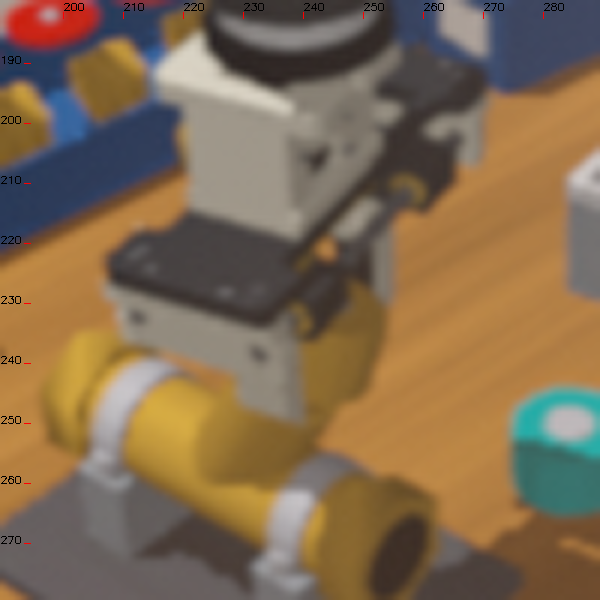

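move_arm(increments=[[0,0,0,0],[0,0,0,0],[-0.005,0,0,0.15],[-0.006,0,0.0,0.3],[-0.006,0,0.0,0.45]], gripper=0.12)

```text
time: 10.1
tool_pos: [0.4549, 0.1992, 0.1529]
tool_rot: [-2.423, 1.569, 0.577]
contact_force: [0.4, -0.2, 0.1]
opening: 0.0808
```

```bash
python3 -c "
from h import *
s=robot.observe();print(s['time'],s['tool_pos'],s['opening'],s['qpos'][5],s['contact_force'],s['torque']);print(plan([.4548,.197,.151],82.1))
a=snap('side','pics/s9.png');crop(a,(190,180,290,280),'pics/s9c.png',6)
"
```

```text
10.1 [0.45489331 0.19922786 0.1528795 ] 0.08084251829337788 1.9703013216913046 [ 0.4484443  -0.19562157  0.10868699] [ 0.01121211 -0.02858642  0.01303177]
(array([ 0.0047,  0.0056, -0.0006, -0.0036]), np.float64(-98.11611722650731))
```

View pics/s9c.png

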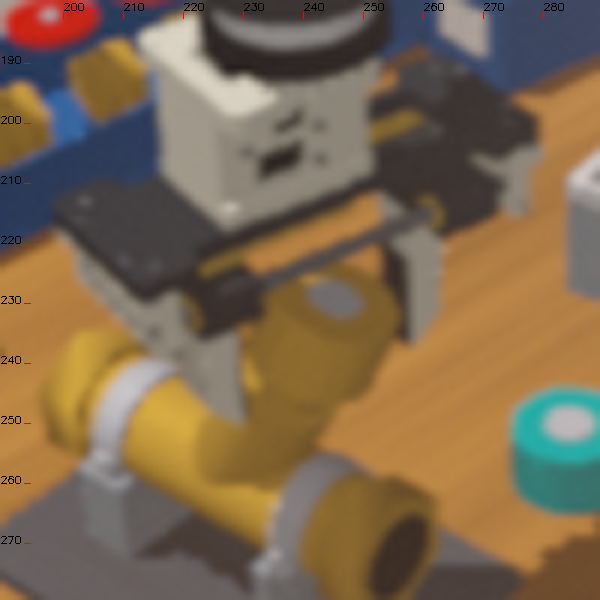

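```bash
python3 -c "
from h import *
crop('pics/s9.png',(222,215,262,260),'pics/z.png',13)
"
```

```text
(no output)
```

View pics/z.png

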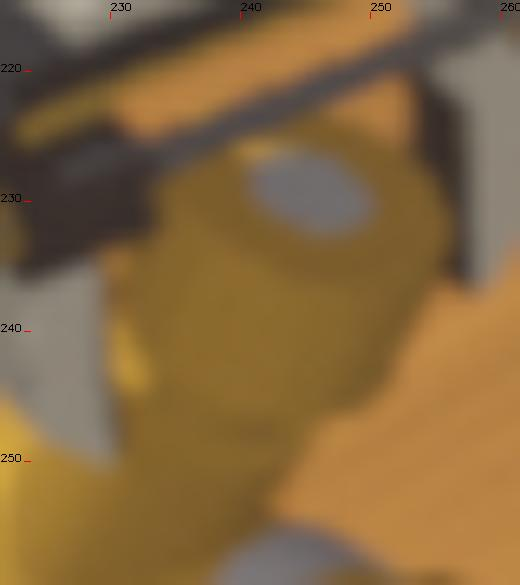

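move_arm(increments=[[0.003,0.003,0,0.15],[0.003,0.004,0,0.25],[0.003,0.004,0,0.25]])

```text
time: 10.52
tool_pos: [0.4546, 0.1975, 0.1514]
tool_rot: [-2.188, 1.57, 0.558]
contact_force: [-0.3, -0.1, 0.3]
opening: 0.0809
```

move_arm(increments=[[0,0,0,0],[0,0,0,0],[0,0,0,0],[0,0,0,0]], gripper=1, squeeze=50)

```text
time: 11.02
tool_pos: [0.454, 0.1968, 0.1511]
tool_rot: [1.036, 1.569, -2.504]
contact_force: [-4.1, -3.9, 3.3]
opening: 0.0629
```

```bash
python3 -c "
from h import *
s=robot.observe();print(s['time'],s['tool_pos'],s['opening'],s['qpos'][5],s['contact_force'],s['torque']);print(plan([.4548,.197,.151],82.1))
a=snap('side','pics/s10.png');crop(a,(190,180,290,280),'pics/s10c.png',6)
"
```

```text
11.025 [0.45395399 0.19681034 0.15108211] 0.06292498865972972 2.2234396892066366 [-4.11840416 -3.89561321  3.33116018] [-0.5809547   0.59264848 -0.0094449 ]
(array([ 2.000e-04, -1.300e-03, -1.800e-03, -2.484e-01]), np.float64(-112.8035623316797))
```

View pics/s10c.png

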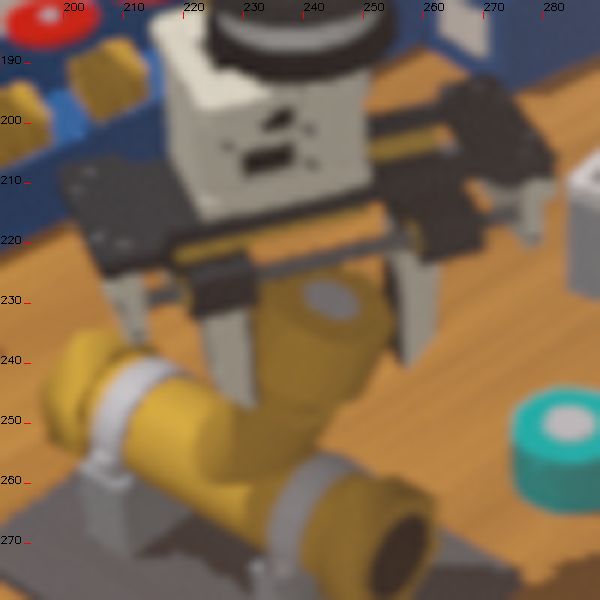

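move_arm(increments=[[0,0,0,-0.08],[-0.001,0,0,-0.2],[-0.002,0,0.001,-0.33],[-0.003,0,0.0015,-0.46],[-0.004,0.0,0.002,-0.58]])

```text
time: 11.7
tool_pos: [0.4534, 0.1933, 0.1519]
tool_rot: [1.138, 1.562, -1.79]
contact_force: [2.1, -23.6, -0.1]
opening: 0.0627
```

```bash
python3 -c "
from h import *
s=robot.observe();print(s['time'],s['tool_pos'],s['opening'],s['qpos'][5],s['contact_force'],s['torque']);print(plan([.4548,.197,.151],82.1))
a=snap('side','pics/s11.png');crop(a,(190,180,290,280),'pics/s11c.png',6)
"
```

```text
11.7 [0.4534341  0.19326762 0.15194679] 0.06265442910425797 1.6137340834046552 [  2.09471635 -23.60057326  -0.07480375] [-4.25101828 -0.25216302 -0.50262865]
(array([ 0.0023, -0.0084, -0.0053,  0.3354]), np.float64(-77.77352087229492))
```

View pics/s11c.png

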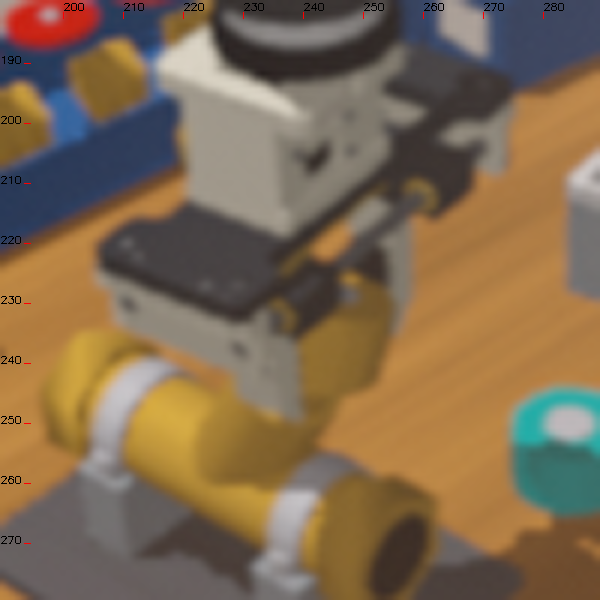

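move_arm(increments=[[0,0,0,0],[-0.003,0,0,0],[-0.005,-0.004,0,0.15],[-0.006,-0.008,0.0,0.3],[-0.006,-0.008,0.0,0.45]], gripper=0.12)

```text
time: 12.38
tool_pos: [0.4534, 0.2014, 0.1552]
tool_rot: [-2.08, 1.569, 0.794]
contact_force: [0.2, -0.7, 0.2]
opening: 0.0813
```

```bash
python3 -c "
from h import *
s=robot.observe();print(s['time'],s['tool_pos'],s['opening'],s['qpos'][5],s['contact_force'],s['torque']);print(plan([.4548,.197,.151],82.1))
a=snap('side','pics/s12.png');crop(a,(190,180,290,280),'pics/s12c.png',6)
crop(a,(222,215,262,260),'pics/z.png',13)
"
```

```text
12.375 [0.45336706 0.20140743 0.1552258 ] 0.08130040849008588 2.1003211533148463 [ 0.17785055 -0.74950265  0.22631357] [0.09810463 0.02094536 0.02887441]
(array([ 0.0106,  0.0097, -0.0064, -0.1233]), np.float64(-105.29886029201056))
```

View pics/s12c.png

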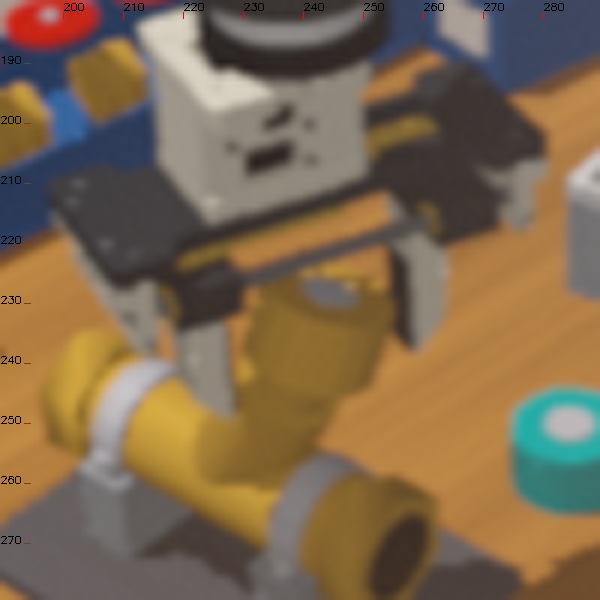

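View pics/z.png

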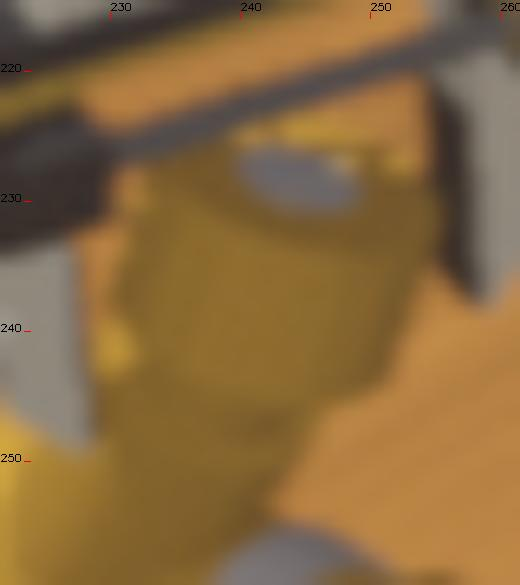

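```bash
python3 - <<'E'
from h import *
sp=[(222-.5+x/13,215-.5+y/13) for x,y in((240,135),(300,120),(360,130),(440,215),(160,190),(200,212),(260,237),(330,252),(400,252))]
c,n,f=fitdisc(sp,[],[.4526,.1898,.1828],(222-.5+300/13,215-.5+180/13),None)
print(c,n,f);print("tilt",np.degrees(np.arccos(n[2])),"yaw",np.degrees(np.arctan2(n[1],n[0])),"angle to NB",np.degrees(np.arccos(n@NB)));print("center",c-.017*n)
b=c-.034*n;O=np.array([.4558,.197,.1647])-.017*NB;print("mouth rel. origin",b-O,"along",(b-O)@NB)
d=capdraw(c-.017*n,n);crop('pics/s12.png',(222,215,262,260),'pics/z1.png',10,ov("side",d))
sp=[(222-.5+x/13,215-.5+y/13) for x,y in((165,170),(195,150),(310,110),(370,130),(430,170),(452,225),(430,270),(340,285),(260,265),(190,215))]
c,n,f=fitdisc(sp,[],[.4526,.1898,.1828],(222-.5+311/13,215-.5+193/13),None)
print(c,n,f);print("tilt",np.degrees(np.arccos(n[2])),"yaw",np.degrees(np.arctan2(n[1],n[0])),"angle to NB",np.degrees(np.arccos(n@NB)));print("center",c-.017*n)
d=capdraw(c-.017*n,n);crop('pics/s9.png',(222,215,262,260),'pics/z2.png',10,ov("side",d))
cv2.imwrite("pics/z.png",np.hstack([cv2.imread("pics/z1.png"),cv2.imread("pics/z2.png")]))
E
```

```text
[0.48367307 0.1619172  0.15490609] [ 0.02971466 -0.22798036  0.9732122 ] [-0.81  0.22  0.16 -0.28  0.49 -0.29 -0.4   0.02  0.54  0.39  0.2 ]
tilt 13.291696225400175 yaw -82.57400561792815 angle to NB 32.628763217276
center [0.48316792 0.16579286 0.13836148]
mouth rel. origin [ 0.01842804 -0.02838277 -0.02816069] along -0.03177592386194592
[0.48013289 0.16376185 0.15509504] [-0.17050195 -0.19793126  0.96527318] [ 0.38 -0.54  0.13 -0.05 -0.   -0.08  0.18 -0.04 -0.09 -0.    0.15  0.1 ]
tilt 15.143806542549738 yaw -130.74226847033438 angle to NB 21.126361116325395
center [0.48303142 0.16712668 0.13868539]
```

View pics/z.png

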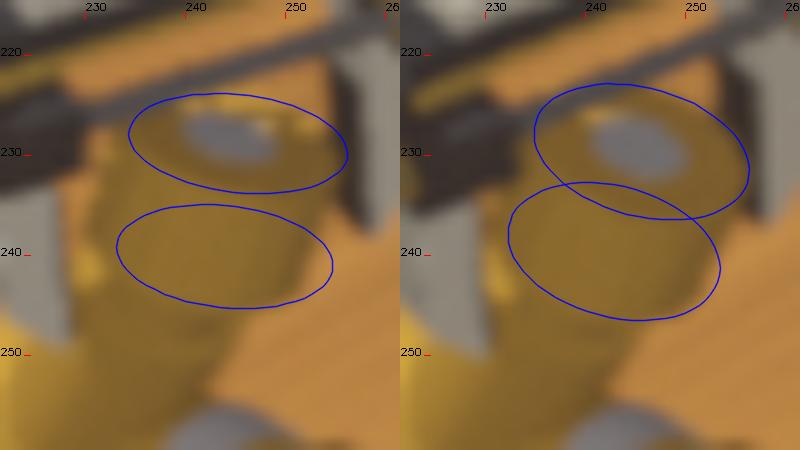

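```bash
cat >> h.py <<'E'
O0=np.array([.4558,.197,.1647])-.017*NB
OFF=np.array([244.5,233.7])-proj("side",O0+.034*NB)
def fits(sp,sd,r=.029,wd=1.):
    def f(x):
        n=np.array([x[1],x[2],1]);n/=np.linalg.norm(n);c=O0+x[0]*NB+.034*n;out=[]
        for q in sp:
            o,d=ray("side",np.array(q)-OFF);X=o+d*(n@(c-o))/(n@d);out.append((np.linalg.norm(X-c)-r)*400)
        out+=list((proj("side",c)+OFF-sd)*wd);return out
    s=least_squares(f,[.002,-.3,-.1],loss="soft_l1");n=np.array([s.x[1],s.x[2],1]);n/=np.linalg.norm(n)
    print("rise",s.x[0]*1e3,"n",n.round(3),"tilt",np.degrees(np.arccos(n[2])),"yaw",np.degrees(np.arctan2(n[1],n[0])),"toNB",np.degrees(np.arccos(n@NB)),np.array(s.fun).round(2))
    return s.x[0],n
E
python3 - <<'E'
from h import *
print(OFF)
sp=[(225-.5+x/12,215-.5+y/12) for x,y in((115,135),(150,107),(195,97),(260,112),(330,150),(378,215),(350,275),(295,292),(220,275),(150,225),(118,180))]
fits(sp,(244.8,230.4))
sp=[(222-.5+x/13,215-.5+y/13) for x,y in((165,170),(195,150),(310,110),(370,130),(430,170),(452,225),(430,270),(340,285),(260,265),(190,215))]
fits(sp,(222-.5+311/13,215-.5+193/13))
sp=[(222-.5+x/13,215-.5+y/13) for x,y in((240,135),(300,120),(360,130),(440,215),(160,190),(200,212),(260,237),(330,252),(400,252))]
fits(sp,(222-.5+300/13,215-.5+180/13))
E
```

```text
[0.12354163 0.93515044]
rise 1.9372379284055106 n [-0.303 -0.258  0.917] tilt 23.466288684313824 yaw -139.60997831361945 toNB 16.08711361865727 [ 0.36 -0.05  0.08 -0.31  0.08  0.53 -0.04  0.22  0.08 -0.26  0.08  0.19
  0.11]
rise 5.85228445872806 n [-0.25  -0.28   0.927] tilt 22.03525214231099 yaw -131.77817997627366 toNB 19.250189359420357 [ 0.26 -2.25 -0.81 -0.02  0.87  0.27 -0.11 -0.45  0.14  0.35 -0.18 -0.16]
rise 3.1132840916249536 n [-0.073 -0.335  0.939] tilt 20.038520636004584 yaw -102.35808165032007 toNB 29.46187821675587 [-4.5  -0.54  1.49  0.47  0.8  -0.05 -0.35 -0.33  0.31 -0.73 -0.05]
```

```bash
python3 -c "
from h import *
print(plan([.459,.1955,.152],77))"
```

```text
(array([ 0.008 ,  0.0102, -0.0175, -0.0442]), np.float64(-105.65006924831751))
```

move_arm(increments=[[0.008,0.01,-0.017,0],[0.008,0.01,-0.017,0]])

```text
time: 12.68
tool_pos: [0.459, 0.1947, 0.1516]
tool_rot: [0.448, 1.571, -2.954]
contact_force: [-0.1, -0.5, -0.7]
opening: 0.0811
```

move_arm(increments=[[0,0,0,0],[0,0,0,0],[0,0,0,0],[0,0,0,0]], gripper=1, squeeze=40)

```text
time: 13.18
tool_pos: [0.4586, 0.1948, 0.152]
tool_rot: [2.293, 1.57, -1.11]
contact_force: [-0.4, -1.5, 1.1]
opening: 0.0628
```

move_arm(increments=[[0,0,0,-0.1],[-0.002,0,0,-0.2],[-0.003,0,0,-0.3],[-0.004,0,0,-0.4],[-0.005,0.0,0,-0.5]])

```text
time: 13.8
tool_pos: [0.4592, 0.1952, 0.1534]
tool_rot: [-2.892, 1.569, 0.513]
contact_force: [3.5, -0.2, -7.4]
opening: 0.0632
```

```bash
python3 -c "
from h import *
s=robot.observe();print(s['time'],s['tool_pos'],s['opening'],s['qpos'][5],s['contact_force'],s['torque']);print(plan([.459,.197,.154],82.1))
"
```

```text
13.8 [0.45923906 0.19518419 0.15338658] 0.0631525548410973 1.5553225084837305 [ 3.45218088 -0.24372129 -7.38435505] [-0.15195748 -0.94485396 -0.82657317]
(array([-0.0015, -0.0045, -0.0006,  0.383 ]), np.float64(-74.91801194031102))
```

move_arm(increments=[[0,0,0,0],[0,0,0,0],[0,0,0,0.15],[0,0,0.0,0.3],[0,0,0.0,0.5]], gripper=0.12)

```text
time: 14.42
tool_pos: [0.4585, 0.1951, 0.1541]
tool_rot: [-2.249, 1.571, 0.645]
contact_force: [-0.0, -0.3, -0.3]
opening: 0.081
```

```bash
python3 -c "
from h import *
s=robot.observe();print(s['time'],s['tool_pos'],s['opening'],s['qpos'][5],s['contact_force'],s['torque']);print(plan([.459,.1955,.154],72.1))
a=snap('side','pics/s13.png')
crop(a,(215,205,270,260),'pics/z.png',10)
"
```

```text
14.425 [0.45848706 0.19514676 0.15409263] 0.08104362936762 2.066681909830914 [-0.04332474 -0.25026887 -0.286629  ] [ 0.00632299  0.00774956 -0.0339371 ]
(array([ 0.0002, -0.0012, -0.001 ,  0.062 ]), np.float64(-104.1817188663571))
```

View pics/z.png

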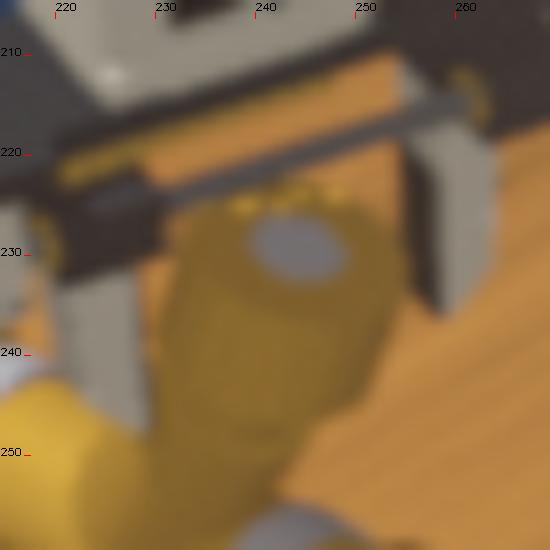

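```bash
python3 -c "
from h import *
sp=[(215-.5+x/10,205-.5+y/10) for x,y in((178,228),(205,268),(250,298),(330,310),(380,297),(409,250),(395,215),(365,195))]
fits(sp,(215-.5+29.7,205-.5+24.7))
"
```

```text
rise 9.897489005379844 n [-0.181 -0.164  0.97 ] tilt 14.169353708671364 yaw -137.81881185130354 toNB 19.97469224476891 [ 0.27 -0.11  0.1  -0.21 -0.12  0.15  0.48 -0.21 -0.23 -1.03]
```

move_arm(increments=[[0,0,0,0.06],[0,0,0,0.06],[0,0,0,0.06],[0,0,0,0.06],[0,0,0,0.06]], gripper=1, squeeze=45)

```text
time: 15.1
tool_pos: [0.4584, 0.195, 0.154]
tool_rot: [0.317, 1.571, -3.127]
contact_force: [-1.9, 0.8, 3.7]
opening: 0.0617
```

move_arm(increments=[[0,0,0,-0.12],[-0.001,0,0,-0.25],[-0.002,0,0,-0.38],[-0.003,0,0.001,-0.51],[-0.003,0.0,0.001,-0.64]])

```text
time: 15.72
tool_pos: [0.4583, 0.1949, 0.1548]
tool_rot: [1.407, 1.57, -1.363]
contact_force: [1.0, -0.1, -1.0]
opening: 0.0615
```

```bash
python3 -c "
from h import *
s=robot.observe();print(s['time'],s['tool_pos'],s['opening'],s['qpos'][5],s['contact_force'],s['torque']);print(plan([.459,.197,.154],82.1))
"
```

```text
15.725 [0.45831445 0.1949204  0.15476992] 0.061499693396785966 1.447648016232031 [ 0.95112107 -0.08902188 -0.98837067] [-0.0898086  -0.10730291 -0.02924984]
(array([ 0.0019, -0.0042, -0.0035,  0.4866]), np.float64(-68.70150658980832))
```

move_arm(increments=[[-0.005,-0.001,0.003,0],[-0.012,-0.002,0.0065,0],[-0.012,-0.002,0.0065,0]])

```text
time: 16.1
tool_pos: [0.4575, 0.1956, 0.1593]
tool_rot: [3.13, 1.566, 0.352]
contact_force: [10.6, 4.9, -13.5]
opening: 0.0616
```

```bash
python3 -c "
from h import *
s=robot.observe();print(s['time'],s['tool_pos'],s['opening'],s['qpos'][5],s['contact_force'],s['torque']);print(plan([.459,.197,.154],82.1))
a=snap('side','pics/s14.png')
crop(a,(190,180,290,280),'pics/z.png',6)
"
```

```text
16.1 [0.45750734 0.19560144 0.15933481] 0.06163784446237567 1.4564778884741048 [ 10.62404773   4.94987027 -13.4607308 ] [ 0.63362728 -1.58670617  0.0689766 ]
(array([ 0.0134, -0.0019, -0.0047,  0.4789]), np.float64(-69.16461847422319))
```

View pics/z.png

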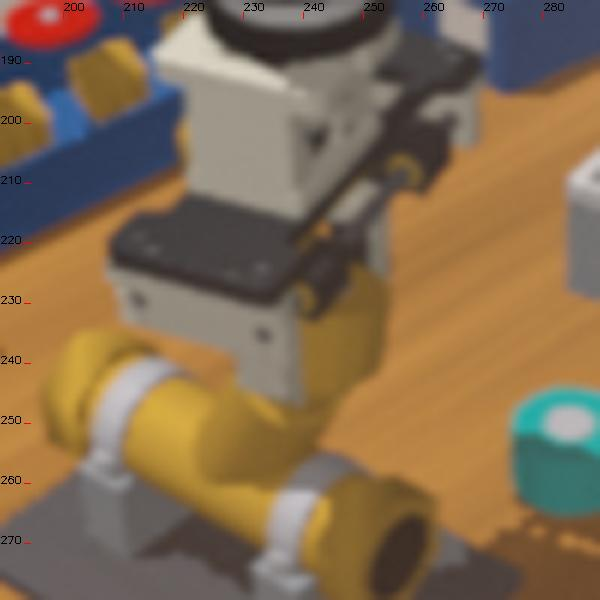

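move_arm(increments=[[0.009,0.002,-0.005,0],[0.009,0.002,-0.005,0]])

```text
time: 16.4
tool_pos: [0.458, 0.1948, 0.1562]
tool_rot: [2.542, 1.57, -0.234]
contact_force: [2.5, 0.5, -2.7]
opening: 0.0617
```

move_arm(increments=[[0,0,0,0],[0,0,0,0],[0,0,0,0.17],[0,0,0.0,0.34],[0,0,0.0,0.51]], gripper=0.12)

```text
time: 17.02
tool_pos: [0.4574, 0.1948, 0.1565]
tool_rot: [0.993, 1.571, -2.322]
contact_force: [0.2, 0.2, -1.1]
opening: 0.0811
```

```bash
python3 -c "
from h import *
s=robot.observe();print(s['time'],s['tool_pos'],s['opening'],s['qpos'][5],s['contact_force'],s['torque']);print(plan([.459,.1955,.154],72.1))
a=snap('side','pics/s15.png')
crop(a,(215,205,270,260),'pics/z.png',10)
"
```

```text
17.025 [0.4573745  0.1948385  0.15651864] 0.08111187221494706 1.9925106311330465 [ 0.21985966  0.16085727 -1.08342206] [ 0.03110336  0.04945194 -0.02764318]
(array([ 0.0063, -0.0023, -0.0037,  0.133 ]), np.float64(-99.92174045588254))
```

View pics/z.png

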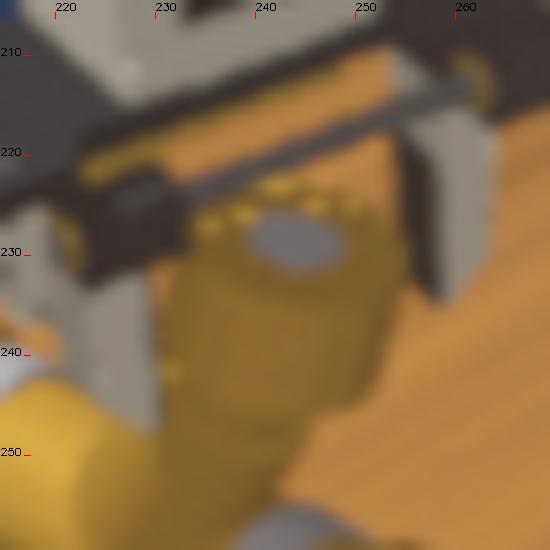

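move_arm(increments=[[0.003,-0.002,-0.003,0.17],[0.003,-0.002,-0.003,0.34],[0.003,-0.002,-0.003,0.5],[0.003,-0.002,-0.003,0.5]])

```text
time: 17.58
tool_pos: [0.4588, 0.1954, 0.1552]
tool_rot: [1.747, 1.571, -2.082]
contact_force: [-0.3, -0.0, 0.7]
opening: 0.0808
```

move_arm(increments=[[0,0,0,0],[0,0,0,0],[0,0,0,0],[0,0,0,0]], gripper=1, squeeze=40)

```text
time: 18.08
tool_pos: [0.4585, 0.1952, 0.1551]
tool_rot: [1.288, 1.57, -2.543]
contact_force: [-3.1, -2.6, 2.7]
opening: 0.0618
```

move_arm(increments=[[0,0,0,-0.12],[-0.001,0,0,-0.27],[-0.002,0,0,-0.42],[-0.003,0,0,-0.57],[-0.004,0.0,0,-0.72]])

```text
time: 18.7
tool_pos: [0.46, 0.1954, 0.1563]
tool_rot: [2.961, 1.569, -0.112]
contact_force: [7.1, -2.9, -7.7]
opening: 0.0619
```

```bash
python3 -c "
from h import *
s=robot.observe();print(s['time'],s['tool_pos'],s['opening'],s['qpos'][5],s['contact_force'],s['torque']);print(plan([.459,.197,.154],82.1))
"
```

```text
18.7 [0.45996519 0.19536577 0.1563372 ] 0.061909575157113206 1.751033978945343 [ 7.08802032 -2.8735876  -7.73606644] [-0.50325966 -1.10076724 -0.18563856]
(array([ 0.0058, -0.0042,  0.0021,  0.1974]), np.float64(-86.05690553062202))
```

move_arm(increments=[[0.002,0,0,-0.15],[0.002,0,0,-0.3],[0.002,0,0,-0.45],[0.001,0,0,-0.6],[0.001,0.0,0,-0.68]])

```text
time: 19.32
tool_pos: [0.4638, 0.1956, 0.1574]
tool_rot: [2.492, 1.56, 0.129]
contact_force: [14.0, -1.1, -4.7]
opening: 0.0615
```

```bash
python3 -c "
from h import *
s=robot.observe();print(s['time'],s['tool_pos'],s['opening'],s['qpos'][5],s['contact_force'],s['torque']);print(plan([.459,.197,.154],82.1))
"
```

```text
19.325 [0.46382258 0.19563517 0.15735855] 0.06153290049550199 1.041218835074949 [13.95599953 -1.06694373 -4.66195716] [-0.39983468 -2.47773102 -0.55356551]
(array([ 0.0083, -0.0109,  0.0063,  0.8745]), np.float64(-45.430717961894096))
```

move_arm(increments=[[0,0,0,0],[0,0,0,0],[0,0,0,0.17],[0,0,0.0,0.34],[0,0,0.0,0.51]], gripper=0.12)

```text
time: 19.95
tool_pos: [0.4585, 0.1956, 0.1561]
tool_rot: [-0.255, 1.57, 3.122]
contact_force: [0.3, -0.5, 0.1]
opening: 0.0806
```

move_arm(increments=[[0,0,0,0.17],[0,0,0,0.34],[0,0,0,0.5],[0,0,0,0.5]])

```text
time: 20.45
tool_pos: [0.4586, 0.1956, 0.1561]
tool_rot: [0.289, 1.57, -3.133]
contact_force: [-0.1, -0.5, -0.1]
opening: 0.0809
```

```bash
python3 -c "
from h import *
s=robot.observe();print(s['time'],s['tool_pos'],s['opening'],s['qpos'][5],s['contact_force'],s['torque']);print(plan([.459,.1955,.154],72.1))
a=snap('side','pics/s16.png')
crop(a,(215,205,270,260),'pics/z.png',10)
"
```

```text
20.45 [0.45860446 0.19559293 0.15614971] 0.08094777816577838 2.1007288055292856 [-0.07947205 -0.54285308 -0.13686728] [ 0.022876    0.00509414 -0.04755267]
(array([ 0.0054, -0.0001, -0.001 ,  0.0302]), np.float64(-106.0880435881721))
```

View pics/z.png

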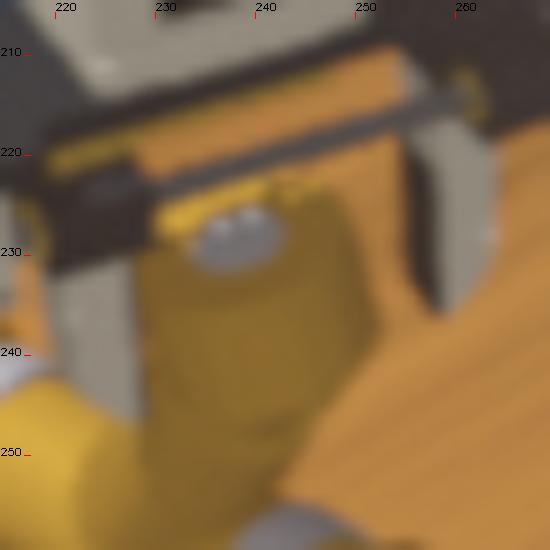

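move_arm(increments=[[0,0,-0.01,0],[0,0,-0.01,0]])

```text
time: 20.75
tool_pos: [0.4631, 0.1943, 0.1563]
tool_rot: [-3.007, 1.571, -0.146]
contact_force: [-0.1, 1.1, 0.0]
opening: 0.0806
```

move_arm(increments=[[0,0,0,0],[0,0,0,0],[0,0,0,0],[0,0,0,0]], gripper=1, squeeze=40)

```text
time: 21.25
tool_pos: [0.464, 0.1965, 0.1573]
tool_rot: [-2.032, 1.565, 0.828]
contact_force: [1.7, 9.7, 1.6]
opening: 0.0593
```

move_arm(increments=[[0,0,0,-0.12],[0,0,0,-0.25],[0,0,0,-0.38],[-0.001,0,0,-0.51],[-0.001,0.0,0,-0.64]])

```text
time: 21.88
tool_pos: [0.4638, 0.1987, 0.1572]
tool_rot: [-2.324, 1.561, 1.207]
contact_force: [4.1, 22.0, -6.2]
opening: 0.0585
```

```bash
python3 -c "
from h import *
s=robot.observe();print(s['time'],s['tool_pos'],s['opening'],s['qpos'][5],s['contact_force'],s['torque']);print(plan([.463,.1965,.156],82.1))
a=snap('side','pics/s17.png')
crop(a,(190,180,290,280),'pics/z.png',6)
"
```

```text
21.875 [0.46377998 0.19868639 0.15721815] 0.05850592983038534 1.4248382631653094 [ 4.06167924 21.98361015 -6.22923683] [ 3.48350897 -0.50481712 -1.11664019]
(array([0.003 , 0.0043, 0.0039, 0.5037]), np.float64(-67.68086850153963))
```

View pics/z.png

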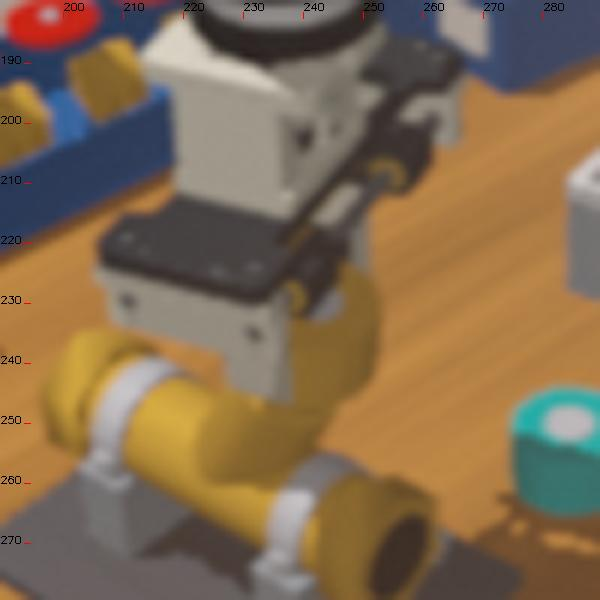

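move_arm(increments=[[0,0,0,0],[0,0,0,0],[0,0,0,0.17],[0,0,0.0,0.34],[0,0,0.0,0.51]], gripper=0.12)

```text
time: 22.55
tool_pos: [0.4627, 0.194, 0.1567]
tool_rot: [1.328, 1.57, -1.965]
contact_force: [0.9, -0.5, 0.2]
opening: 0.0805
```

```bash
python3 -c "
from h import *
s=robot.observe();print(s['time'],s['tool_pos'],s['opening'],s['qpos'][5],s['contact_force'],s['torque']);print(plan([.463,.1965,.156],82.1))
a=snap('side','pics/s18.png')
crop(a,(215,205,270,260),'pics/z.png',10)
"
```

```text
22.55 [0.46269535 0.19396313 0.15666082] 0.08048204060203404 1.9675312491477785 [ 0.89076625 -0.51632948  0.18850166] [ 0.06881518  0.04114246 -0.06229217]
(array([ 0.0016, -0.0064,  0.0002, -0.0135]), np.float64(-98.71198386854881))
```

View pics/z.png

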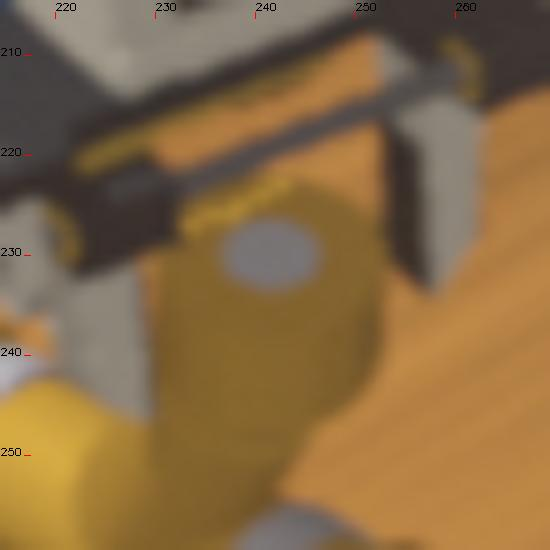

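```bash
python3 -c "
from h import *
sp=[(215-.5+x/10,205-.5+y/10) for x,y in((165,265),(195,295),(250,318),(310,318),(360,295),(385,255),(370,215),(340,190),(170,240))]
r,n=fits(sp,(215-.5+27.0,205-.5+25.4))
print(O0+r*NB+.017*n);print(plan([.460,.199,.157],97))
"
```

```text
rise 5.413668015055574 n [-0.118 -0.07   0.991] tilt 7.862258529258496 yaw -149.26839589575735 toNB 22.99377943386157 [-0.13 -0.16  0.15  0.   -0.47 -0.34 -0.14  0.26 -1.28  0.32 -0.86]
[0.45954978 0.19652816 0.17150614]
(array([-0.0009, -0.0114,  0.0086, -0.2687]), np.float64(-99.1205567666083))
```

move_arm(increments=[[0,-0.007,0.008,-0.1],[0,-0.007,0.008,-0.1],[0,-0.007,0.008,-0.1],[0,-0.007,0.008,-0.1],[0,-0.007,0.008,-0.1]], gripper=1, squeeze=40)

```text
time: 23.22
tool_pos: [0.46, 0.1973, 0.1566]
tool_rot: [1.189, 1.57, -1.994]
contact_force: [-0.4, -1.2, -0.5]
opening: 0.0581
```

move_arm(increments=[[-0.006,0,0,0],[-0.012,0,0,0],[-0.018,0,0,0],[-0.018,0,0,0]])

```text
time: 23.72
tool_pos: [0.4588, 0.1972, 0.1585]
tool_rot: [0.296, 1.564, -2.888]
contact_force: [11.8, 2.4, -42.6]
opening: 0.0581
```

```bash
python3 -c "
from h import *
s=robot.observe();print(s['time'],s['tool_pos'],s['opening'],s['qpos'][5],s['contact_force'],s['torque']);print(plan([.460,.198,.156],82.1))
a=snap('side','pics/s19.png')
crop(a,(190,180,290,280),'pics/z.png',6)
"
```

```text
23.725 [0.4588218  0.19719057 0.15849469] 0.05810557571057822 1.8651879455122784 [ 11.84188666   2.41660907 -42.56384583] [ 0.17360658 -2.15735274 -0.1647196 ]
(array([ 0.0062, -0.0022, -0.0029,  0.0915]), np.float64(-92.40948564231033))
```

View pics/z.png

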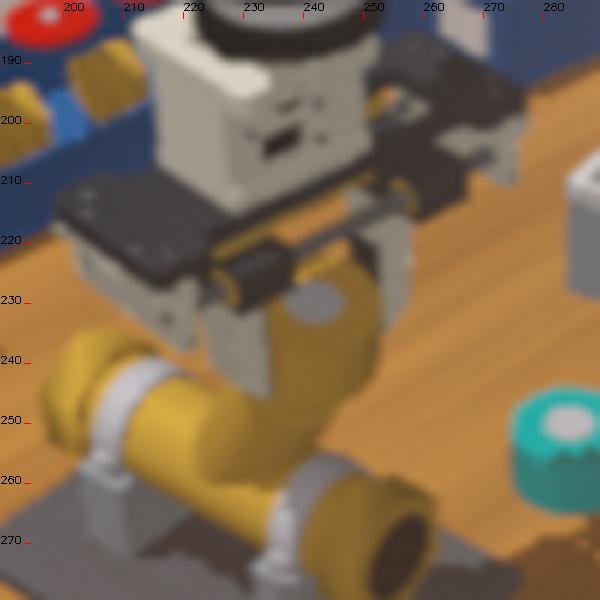

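move_arm(increments=[[0.014,0,0,0],[0.014,0,0,-0.12],[0.014,0,0,-0.27],[0.013,0,0,-0.42],[0.013,0,0,-0.57]], squeeze=50)

```text
time: 24.4
tool_pos: [0.4591, 0.1979, 0.1589]
tool_rot: [-0.814, 1.569, 2.888]
contact_force: [-2.2, 0.8, -2.3]
opening: 0.0581
```

```bash
python3 -c "
from h import *
s=robot.observe();print(s['time'],s['tool_pos'],s['opening'],s['qpos'][5],s['contact_force'],s['torque']);print(plan([.460,.198,.156],82.1))
"
```

```text
24.4 [0.4590504  0.19792933 0.15893535] 0.05812620704625162 1.2628023993425068 [-2.24553926  0.76384849 -2.33606813] [ 0.03524167  0.43267567 -0.01589867]
(array([ 0.0073,  0.0011, -0.0021,  0.6671]), np.float64(-57.873050108919585))
```

move_arm(increments=[[-0.005,-0.001,0.003,0],[-0.01,-0.0025,0.005,0],[-0.016,-0.004,0.008,0],[-0.0217,-0.005,0.0114,0]])

```text
time: 24.9
tool_pos: [0.4564, 0.1972, 0.1659]
tool_rot: [2.962, 1.568, 0.375]
contact_force: [16.3, 4.5, -32.6]
opening: 0.0577
```

```bash
python3 -c "
from h import *
s=robot.observe();print(s['time'],s['tool_pos'],s['opening'],s['qpos'][5],s['contact_force'],s['torque']);print(plan([.460,.198,.156],82.1))
a=snap('side','pics/s20.png')
crop(a,(190,180,290,280),'pics/z.png',6)
"
```

```text
24.9 [0.456376   0.19722864 0.16594798] 0.057732167648115514 1.2699094704722342 [ 16.28173569   4.46570104 -32.64886471] [ 1.18946863 -2.22347304  0.28224045]
(array([ 0.0249,  0.0031, -0.0087,  0.6609]), np.float64(-58.247343467469825))
```

View pics/z.png

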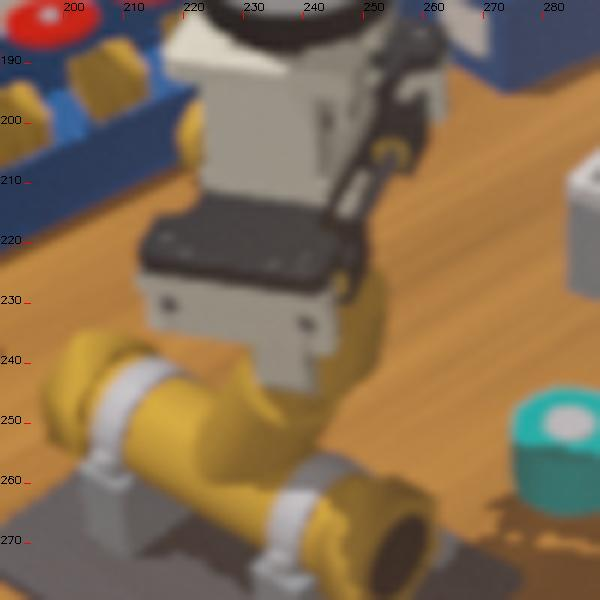

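move_arm(increments=[[0.018,0.004,-0.009,0],[0.018,0.004,-0.009,-0.15],[0.018,0.004,-0.009,-0.3],[0.017,0.004,-0.009,-0.45],[0.017,0.004,-0.009,-0.6]])

```text
time: 25.58
tool_pos: [0.458, 0.1978, 0.1603]
tool_rot: [-1.386, 1.568, 2.943]
contact_force: [-3.2, 2.7, -4.2]
opening: 0.0579
```

```bash
python3 -c "
from h import *
s=robot.observe();print(s['time'],s['tool_pos'],s['opening'],s['qpos'][5],s['contact_force'],s['torque']);print(plan([.460,.198,.156],82.1))
"
```

```text
25.575 [0.4579841  0.19780269 0.16027626] 0.0578985752249146 0.6354986518580893 [-3.17543932  2.7184639  -4.16596391] [ 0.3971451   0.37649576 -0.01489368]
(array([ 0.0107,  0.0045, -0.0023,  1.2662]), np.float64(-21.930610177749344))
```

move_arm(increments=[[0.0,0,0,-0.16],[0.0,0,0,-0.32],[0,0,0,-0.48],[0,0,0,-0.64],[0,0,0,-0.8]])

```text
time: 26.2
tool_pos: [0.4586, 0.1972, 0.1605]
tool_rot: [-1.499, 1.57, -2.615]
contact_force: [-0.5, 0.1, -1.6]
opening: 0.0581
```

```bash
python3 -c "
from h import *
s=robot.observe();print(s['time'],s['tool_pos'],s['opening'],s['qpos'][5],s['contact_force'],s['torque']);print(plan([.460,.198,.156],82.1))
a=snap('side','pics/s21.png')
crop(a,(190,180,290,280),'pics/z.png',6)
"
```

```text
26.2 [0.45859292 0.19721212 0.16049103] 0.058116665800463686 -0.20269622738459264 [-0.48896536  0.08307118 -1.55521564] [-0.00443428  0.0047165  -0.02199762]
(array([ 1.120e-02,  4.000e-03, -2.000e-04, -9.333e-01]), np.float64(26.100193009712758))
```

View pics/z.png

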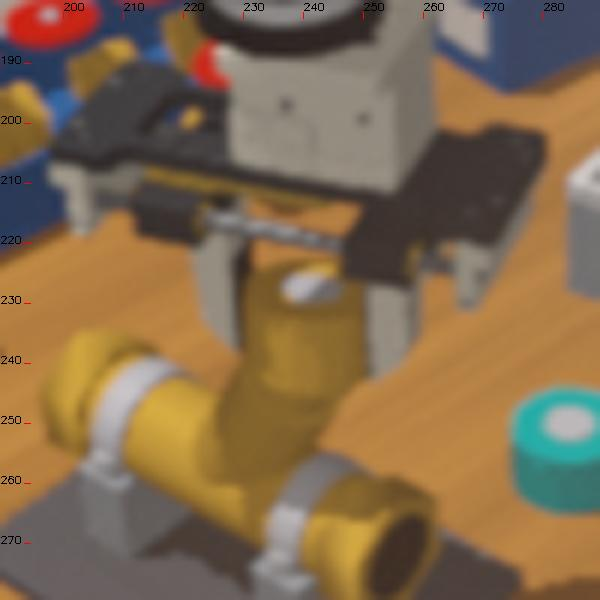

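move_arm(increments=[[-0.005,-0.003,-0.001,0],[-0.01,-0.006,-0.002,0],[-0.016,-0.009,-0.003,0],[-0.0217,-0.0118,-0.004,0]])

```text
time: 26.75
tool_pos: [0.457, 0.1975, 0.1651]
tool_rot: [1.519, 1.567, 0.394]
contact_force: [26.9, 10.6, -50.2]
opening: 0.0574
```

```bash
python3 -c "
from h import *
s=robot.observe();print(s['time'],s['tool_pos'],s['opening'],s['qpos'][5],s['contact_force'],s['torque']);print(plan([.460,.198,.156],82.1))
a=snap('side','pics/s22.png')
crop(a,(190,180,290,280),'pics/z.png',6)
"
```

```text
26.75 [0.45702071 0.19748953 0.16508371] 0.05743672399579602 -0.19234727330541118 [ 26.87199741  10.56880208 -50.18322959] [ 1.32069702 -4.25118122 -0.16478437]
(array([ 0.0227,  0.0072,  0.0021, -0.9428]), np.float64(25.529990504300606))
```

View pics/z.png

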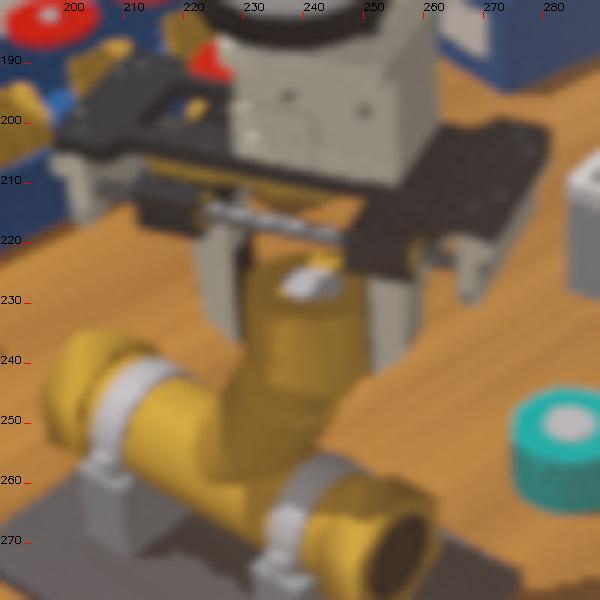

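```bash
python3 - <<'E'
from h import *
for z in (.185,.19,.195,.2): print(z, proj("side",[.4586,.1972,z])+OFF, proj("side",[.4586,.1972,z-.034])+OFF)
crop('pics/s21.png',(222,215,262,260),'pics/z.png',13)
E
```

```text
0.185 [241.05578171 230.25170993] [241.74469996 240.87929872]
0.19 [240.95224281 228.65446844] [241.64501357 239.34148784]
0.195 [240.84811858 227.04819732] [241.54477425 237.79514727]
0.2 [240.74340404 225.43281981] [241.44397739 236.24020585]
```

View pics/z.png

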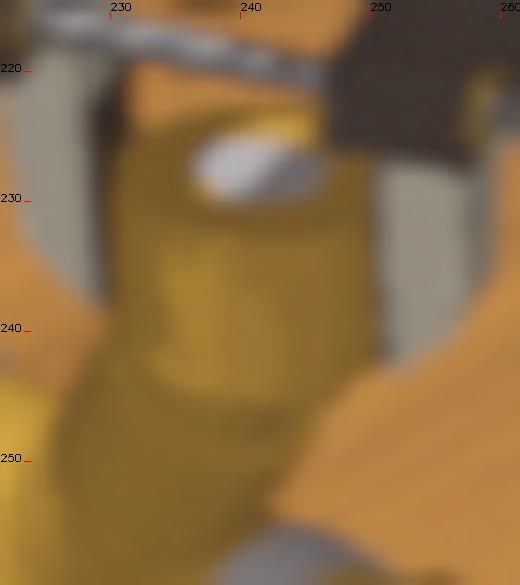

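move_arm(increments=[[0.0217,0.0118,0.004,-0.12],[0.0217,0.0118,0.004,-0.28],[0.0217,0.0118,0.004,-0.45],[0.0217,0.0118,0.004,-0.62],[0.0217,0.0118,0.004,-0.78]])

```text
time: 27.42
tool_pos: [0.4622, 0.1973, 0.1612]
tool_rot: [0.413, 1.564, 0.109]
contact_force: [8.3, -3.1, -10.1]
opening: 0.0579
```

```bash
python3 -c "
from h import *
s=robot.observe();print(s['time'],s['tool_pos'],s['opening'],s['qpos'][5],s['contact_force'],s['torque']);print(plan([.4586,.1972,.160],97.1))
"
```

```text
27.425 [0.46219998 0.19731583 0.16115173] 0.057894415944665725 -1.014507116021638 [  8.30645082  -3.12835865 -10.09958353] [-0.78209472 -1.53551084 -1.89105452]
(array([ 0.0028, -0.003 , -0.0085, -0.4089]), np.float64(72.56813328862549))
```

move_arm(increments=[[0,0,0,0],[0,0,0,0],[0,0,0,0]], gripper=0.15)

```text
time: 27.8
tool_pos: [0.4589, 0.1975, 0.1609]
tool_rot: [0.448, 1.57, 0.143]
contact_force: [0.1, 0.4, 0.4]
opening: 0.0774
```

```bash
python3 -c "
from h import *
s=robot.observe();print(s['time'],s['tool_pos'],s['opening'],s['qpos'][5],s['contact_force'],s['torque']);print(plan([.4586,.1972,.160],97.1))
a=snap('side','pics/s23.png')
crop(a,(190,190,280,270),'pics/z.png',7)
"
```

```text
27.8 [0.45891144 0.19754136 0.16088765] 0.07737517779143913 -1.0130446541827764 [0.10980156 0.42818383 0.39591509] [ 0.11117375 -0.15082024  0.02108839]
(array([ 0.0022, -0.001 , -0.0005, -0.4093]), np.float64(72.53947864960372))
```

View pics/z.png

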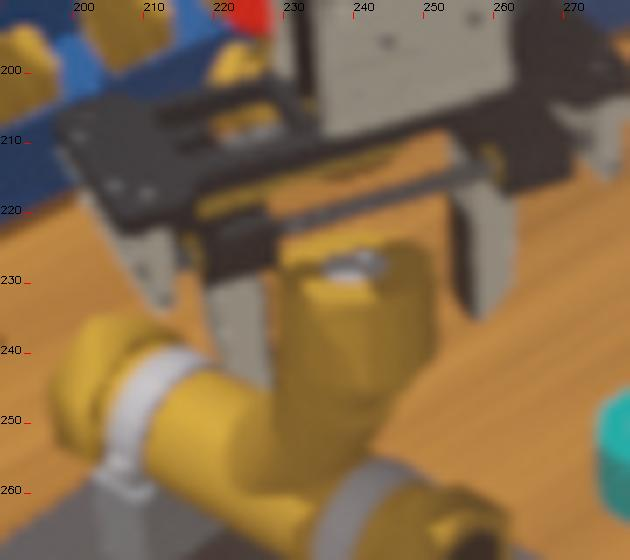

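move_arm(increments=[[0,0.006,-0.005,-0.15],[0.0,0.006,-0.005,-0.3],[0,0.006,-0.005,-0.41],[0,0.006,-0.005,-0.41]])

```text
time: 28.35
tool_pos: [0.4577, 0.2004, 0.1607]
tool_rot: [-0.875, 1.571, -0.75]
contact_force: [0.8, -0.1, 0.1]
opening: 0.0779
```

move_arm(increments=[[0,0,0,0],[0,0,0,0],[0,0,0,0],[0,0,0,0]], gripper=1, squeeze=25)

```text
time: 28.85
tool_pos: [0.4589, 0.1982, 0.1608]
tool_rot: [-1.211, 1.566, -1.086]
contact_force: [2.2, -9.6, 1.1]
opening: 0.0595
```

```bash
python3 -c "
from h import *
s=robot.observe();print(s['time'],s['tool_pos'],s['opening'],s['qpos'][5],s['contact_force'],s['torque']);print(plan([.462,.1972,.160],97.1),plan([.450,.1972,.158],97.1))
a=snap('side','pics/s24.png')
crop(a,(190,190,280,270),'pics/z.png',7)
"
```

```text
28.85 [0.4589117  0.19817272 0.16084493] 0.05952772650792299 -1.436220734496257 [ 2.24147486 -9.63645878  1.08501047] [-1.75488217 -0.71006674  0.02711278]
(array([ 0.0021, -0.0034,  0.0074,  0.0008]), np.float64(97.14636288150591)) (array([ 0.0071,  0.0004, -0.0224,  0.0008]), np.float64(97.14636288150591))
```

View pics/z.png

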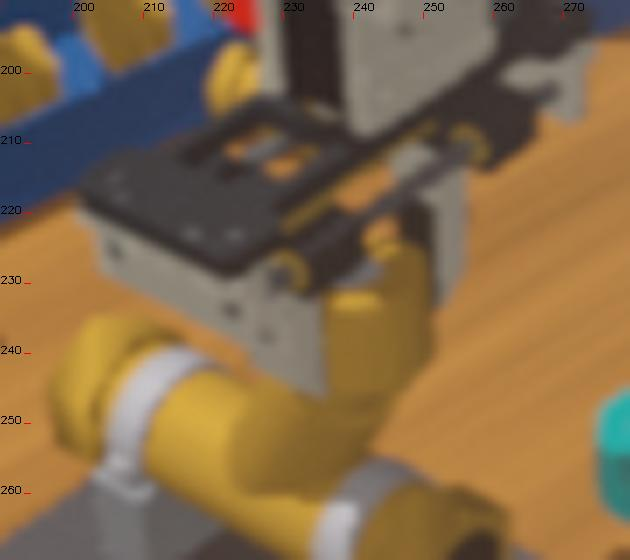

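move_arm(increments=[[0,0,-0.01,0],[0.002,0,-0.02,0],[0.004,0,-0.03,0],[0.004,0,-0.03,0]])

```text
time: 29.4
tool_pos: [0.4542, 0.198, 0.1619]
tool_rot: [-0.116, 1.551, 0.008]
contact_force: [21.0, -6.5, -0.9]
opening: 0.0582
```

```bash
python3 -c "
from h import *
s=robot.observe();print(s['time'],s['tool_pos'],s['opening'],s['qpos'][5],s['contact_force'],s['torque'])
a=snap('side','pics/s25.png')
crop(a,(190,190,280,270),'pics/z.png',7)
"
```

```text
29.4 [0.45423287 0.19802072 0.16185026] 0.05815086410338911 -1.4330536572938049 [21.04777762 -6.54746174 -0.90471084] [-1.07632219 -3.6225231   0.00368255]
```

View pics/z.png

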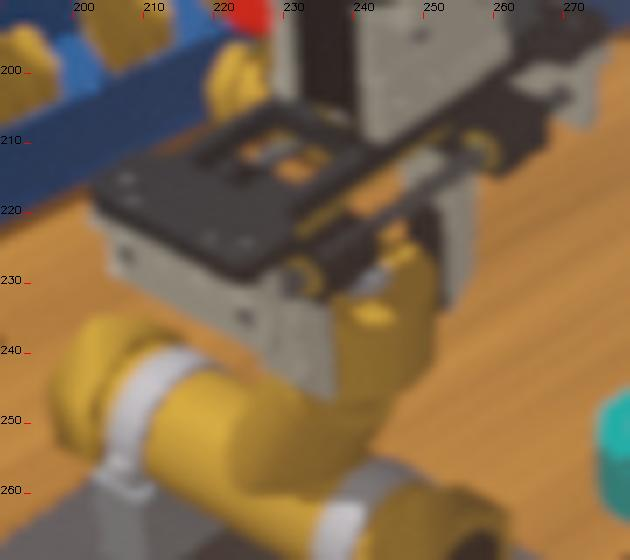

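move_arm(increments=[[-0.004,0,-0.002,0],[-0.01,0,-0.006,0],[-0.016,0,-0.009,0],[-0.022,0,-0.012,0]], squeeze=50)

```text
time: 29.95
tool_pos: [0.4471, 0.1974, 0.1645]
tool_rot: [-0.183, 1.561, -0.06]
contact_force: [31.4, -0.3, -48.4]
opening: 0.0572
```

```bash
python3 -c "
from h import *
s=robot.observe();print(s['time'],s['tool_pos'],s['opening'],s['qpos'][5],s['contact_force'],s['torque'])
a=snap('side','pics/s26.png')
crop(a,(190,190,280,270),'pics/z.png',7)
"
```

```text
29.95 [0.44706515 0.19737733 0.16454178] 0.057158410002269996 -1.4313305100532818 [ 31.3705001   -0.3484919  -48.40458906] [ 0.32996354 -4.97911203 -0.16823694]
```

View pics/z.png

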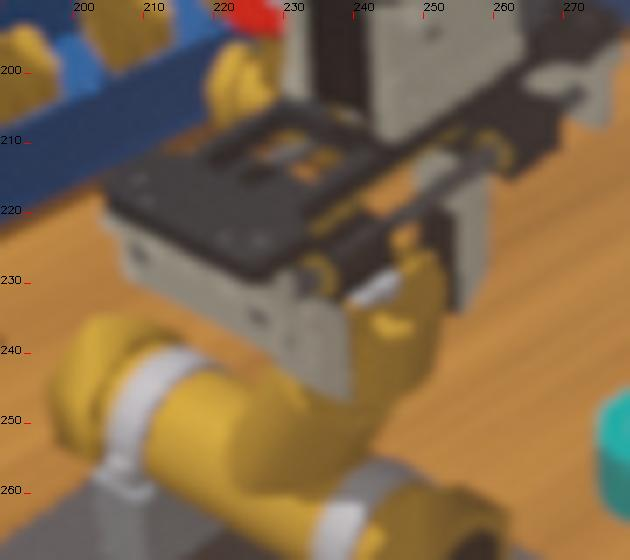

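move_arm(increments=[[0.017,0,0.006,0],[0.017,0,0.006,0],[0.017,0,0.006,0]])

```text
time: 30.38
tool_pos: [0.4463, 0.1974, 0.1626]
tool_rot: [-0.337, 1.564, -0.213]
contact_force: [5.6, -7.3, 6.4]
opening: 0.0569
```

move_arm(increments=[[0,0,0,0],[0,0,0,0.0],[0,0,0,0.17],[0,0,0,0.33],[0,0,0,0.33]], gripper=0.15)

```text
time: 31.0
tool_pos: [0.4431, 0.1987, 0.1607]
tool_rot: [-2.853, 1.57, -3.071]
contact_force: [-0.2, -0.2, -0.1]
opening: 0.0776
```

```bash
python3 -c "
from h import *
s=robot.observe();print(s['time'],s['tool_pos'],s['opening'],s['qpos'][5],s['contact_force'],s['torque'])
a=snap('side','pics/s27.png')
crop(a,(215,205,270,260),'pics/z.png',10)
print(plan([.45,.1972,.158],77.1))
"
```

```text
31.0 [0.44312908 0.19866749 0.16067247] 0.07764040553803397 -1.0893443367368079 [-0.15368884 -0.15684786 -0.10092031] [ 0.07997501 -0.13745539  0.0414557 ]
(array([0.0068, 0.0002, 0.0174, 0.0086]), np.float64(77.61770152925102))
```

View pics/z.png

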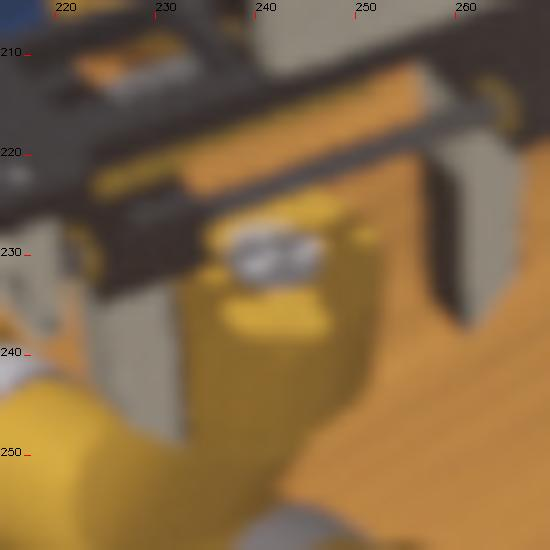

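```bash
python3 -c "
from h import *
print(plan([.4545,.1972,.158],77.1))
"
```

```text
(array([0.0067, 0.0026, 0.0284, 0.0086]), np.float64(77.61770152925102))
```

move_arm(increments=[[0.0067,0.0026,0.028,0],[0.0067,0.0026,0.028,0]])

```text
time: 31.3
tool_pos: [0.4555, 0.1969, 0.158]
tool_rot: [-0.676, 1.571, -0.894]
contact_force: [-0.8, 0.3, -0.5]
opening: 0.0787
```

move_arm(increments=[[0,0,0,0],[0,0,0,0],[0,0,0,0],[0,0,0,0]], gripper=1, squeeze=12)

```text
time: 31.8
tool_pos: [0.4552, 0.1979, 0.1584]
tool_rot: [1.018, 1.569, 0.798]
contact_force: [2.7, 4.4, -3.5]
opening: 0.0598
```

move_arm(increments=[[0,0,0,-0.12],[0,0,0,-0.25],[0,0,0,-0.38]])

```text
time: 32.17
tool_pos: [0.4545, 0.1969, 0.1585]
tool_rot: [-2.423, 1.57, -2.24]
contact_force: [-0.0, -0.7, 0.2]
opening: 0.0583
```

```bash
python3 -c "
from h import *
s=robot.observe();print(s['time'],s['tool_pos'],s['opening'],s['qpos'][5],s['contact_force'],s['torque'])
print(plan([.4545,.1972,.158],77.1))
"
```

```text
32.175 [0.45446472 0.19690396 0.15846162] 0.05830210258741117 -1.4990092911759116 [-0.01585794 -0.66779656  0.24402897] [-0.09983349 -0.11833757 -0.40851954]
(array([1.200e-03, 7.000e-04, 2.000e-04, 3.892e-01]), np.float64(100.45389428546942))
```

move_arm(increments=[[0,0,0,0],[-0.06,0,0,0],[-0.2,0,0,0],[-0.25,-0.14,0,0],[-0.25,-0.29,0,0]], gripper=0.1)

```text
time: 32.8
tool_pos: [0.4761, 0.0822, 0.2604]
tool_rot: [-0.234, 1.566, -0.056]
contact_force: [0.8, 0.9, -0.9]
opening: 0.0827
```

move_arm(increments=[[0,-0.15,-0.05,0],[0,-0.3,-0.1,0],[0,-0.38,-0.1,0]])

```text
time: 33.17
tool_pos: [0.4618, -0.0764, 0.2585]
tool_rot: [-2.206, 1.57, -2.033]
contact_force: [0.5, 0.4, 0.2]
opening: 0.0825
```

```bash
python3 -c "
from h import *
a=snap('side','pics/s28.png');crop(a,(218,208,263,253),'pics/s5c.png',8.8)
a=snap('top','pics/t28.png');crop(a,(203,218,248,263),'pics/t5c.png',8.8)
cv2.imwrite('pics/d.png',np.hstack([cv2.imread('pics/s5c.png'),cv2.imread('pics/t5c.png')]))
s=robot.observe();print(s['time'],s['tool_pos'],s['opening'])
"
```

```text
33.275 [ 0.46289962 -0.07686732  0.25832424] 0.08260608687794067
```

View pics/d.png

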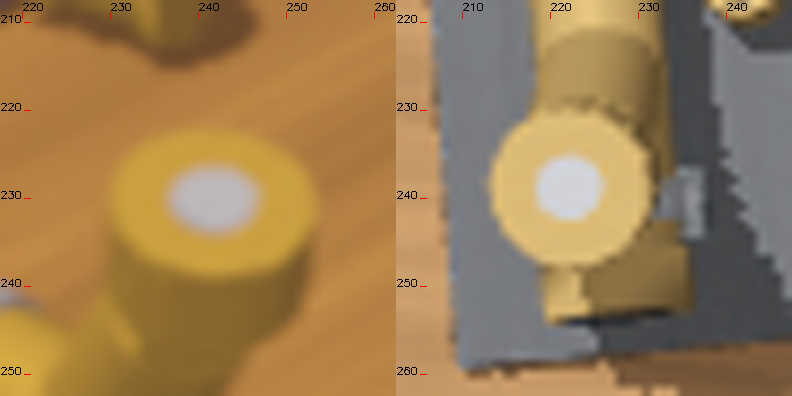

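```bash
python3 - <<'E'
from h import *
k=8.8
S=lambda x,y:(218-.5+x/k,208-.5+y/k)
T=lambda x,y:(203-.5+(x-396)/k,218-.5+y/k)
sp=[S(*q) for q in((110,200),(125,160),(165,133),(213,126),(265,138),(303,170),(317,210),(300,250),(265,270),(215,275),(160,260),(122,230))]
tp=[T(*q) for q in((488,187),(510,140),(570,108),(630,133),(652,185),(632,240),(570,267),(510,243))]
c,n,f=fitdisc(sp,tp,[.4526,.1898,.1808],S(213,199),T(570,187))
print(c,n,f);print("tilt",np.degrees(np.arccos(n[2])),"yaw",np.degrees(np.arctan2(n[1],n[0])),"angle to NB",np.degrees(np.arccos(n@NB)));print("center",c-.017*n)
b=c-.034*n;print("mouth rel. origin",b-O0,"along",(b-O0)@NB, "perp",(b-O0)-NB*((b-O0)@NB))
d=capdraw(c-.017*n,n);crop('pics/s28.png',(218,208,263,253),'pics/z1.png',8.8,ov("side",d))
crop('pics/t28.png',(203,218,248,263),'pics/z2.png',8.8,ov("top",d))
cv2.imwrite("pics/z.png",np.hstack([cv2.imread("pics/z1.png"),cv2.imread("pics/z2.png")]))
E
```

```text
[0.45445256 0.19777163 0.18484129] [-0.23109914  0.00520184  0.9729163 ] [ 0.13 -0.04 -0.04  0.03  0.12  0.03  0.09  0.17  0.1  -0.04 -0.05  0.09
  0.27 -0.13  0.14  0.2   0.14  0.01 -0.02  0.24  0.07  0.02  0.05  0.1 ]
tilt 13.365238827762044 yaw 178.71054096230978 angle to NB 16.880808129682954
center [0.45838125 0.1976832  0.16830171]
mouth rel. origin [-0.0019248  -0.00045654  0.00178456] along 0.00252872285168405 perp [-0.00067015 -0.00030016 -0.00040537]
```

View pics/z.png

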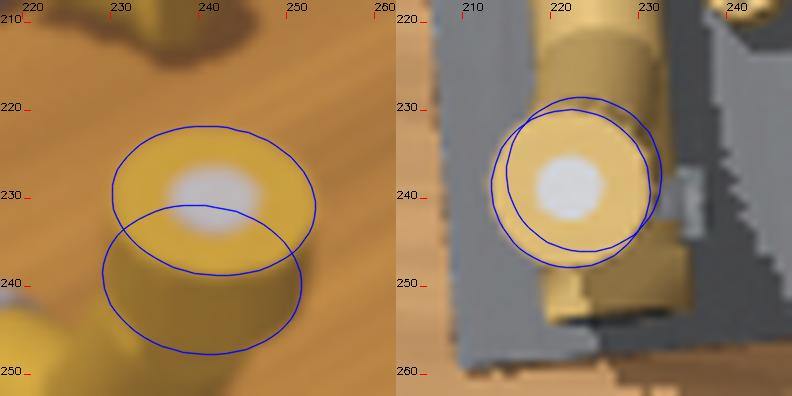

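```bash
python3 -c "
from h import *
s=robot.observe();print(s['time'],s['tool_pos'],s['qpos'][5])
print(plan([.4575,.1975,.2583],97.1))
"
```

```text
33.275 [ 0.46289962 -0.07686732  0.25832424] -2.0692874976732125
(array([-0.0008,  0.6782,  0.1037,  0.0454]), np.float64(99.82485875290887))
```

move_arm(increments=[[0,0.15,0.02,0.045],[0,0.3,0.04,0.045],[0,0.45,0.06,0.045],[0,0.6,0.09,0.045],[0.0,0.678,0.1037,0.045]], gripper=0.12)

```text
time: 33.9
tool_pos: [0.4544, 0.204, 0.2583]
tool_rot: [2.169, 1.57, 2.302]
contact_force: [0.3, -0.9, 0.3]
opening: 0.0807
```

move_arm(increments=[[0.08,0,0,0],[0.2,0,0,0],[0.258,0,0,0],[0.258,0,0,0]])

```text
time: 34.4
tool_pos: [0.454, 0.2008, 0.1537]
tool_rot: [-3.004, 1.566, -2.874]
contact_force: [0.5, -0.4, 0.2]
opening: 0.0808
```

```bash
python3 -c "
from h import *
s=robot.observe();print(s['time'],s['tool_pos'],s['qpos'][5])
print(plan([.4575,.1975,.155],97.1))
"
```

```text
34.4 [0.45395297 0.20080874 0.15365549] -1.4393121304052476
(array([-0.0034, -0.0094,  0.0077,  0.0063]), np.float64(97.47702474476716))
```

move_arm(increments=[[-0.004,-0.007,0.004,0],[-0.004,-0.007,0.004,0],[-0.004,-0.007,0.004,0],[-0.004,-0.007,0.004,0],[-0.004,-0.007,0.004,0]], gripper=1, squeeze=12)

```text
time: 35.02
tool_pos: [0.4582, 0.198, 0.1576]
tool_rot: [0.018, 1.569, 0.149]
contact_force: [0.5, -0.8, 5.6]
opening: 0.0588
```

```bash
python3 -c "
from h import *
s=robot.observe();print(s['time'],s['tool_pos'],s['opening'],s['contact_force'],s['torque'])
print(plan([.4575,.1975,.155],97.1))
"
```

```text
35.025 [0.45820315 0.19797947 0.15756433] 0.05882378670037062 [ 0.54521535 -0.83031357  5.59349851] [ 0.03315357 -0.14258084 -0.01566349]
(array([ 0.0064, -0.001 , -0.0019,  0.0069]), np.float64(97.51423731572224))
```

move_arm(increments=[[-0.004,0,-0.0025,0],[-0.009,0,-0.005,0],[-0.013,0,-0.0075,0],[-0.0173,0,-0.01,0]])

```text
time: 35.52
tool_pos: [0.4542, 0.1974, 0.1621]
tool_rot: [-0.237, 1.57, -0.106]
contact_force: [7.1, 2.1, -14.0]
opening: 0.0584
```

```bash
python3 -c "
from h import *
s=robot.observe();print(s['time'],s['tool_pos'],s['opening'],s['contact_force'],s['torque'])
print(plan([.4575,.1975,.155],97.1))
"
```

```text
35.525 [0.45422653 0.19743174 0.1621315 ] 0.058390082306607326 [  7.13658146   2.13143167 -13.95508113] [ 0.24743318 -1.40241896 -0.00704973]
(array([ 0.0178, -0.0009,  0.0081,  0.0068]), np.float64(97.50730578063603))
```

move_arm(increments=[[0.012,0,0.007,0],[0.012,0,0.007,0.0],[0.012,0,0.007,-0.08]], squeeze=30)

```text
time: 35.9
tool_pos: [0.4552, 0.1979, 0.1597]
tool_rot: [2.852, 1.569, 3.069]
contact_force: [-6.3, -1.2, 12.3]
opening: 0.0582
```

```bash
python3 -c "
from h import *
s=robot.observe();print(s['time'],s['tool_pos'],s['opening'],s['contact_force'],s['torque'])
"
```

```text
35.9 [0.45518868 0.19786783 0.15974214] 0.058163546753441916 [-6.26651371 -1.16162312 12.33290669] [ 0.13437137  0.95463081 -0.11524002]
```

move_arm(increments=[[0,0,0,-0.08],[0,0,0,-0.16]])

```text
time: 36.15
tool_pos: [0.455, 0.1978, 0.1595]
tool_rot: [2.84, 1.569, -3.058]
contact_force: [-5.8, -2.4, 9.2]
opening: 0.0579
```

```bash
python3 -c "
from h import *
s=robot.observe();print(s['time'],s['tool_pos'],s['opening'],s['contact_force'],s['torque'])
"
```

```text
36.15 [0.45504332 0.19775574 0.15947777] 0.05786684873009981 [-5.84596752 -2.40428363  9.23889883] [-0.1985121   0.69479107 -0.19752497]
```

move_arm(increments=[[0,0,0,-0.08],[0,0,0,-0.16]])

```text
time: 36.4
tool_pos: [0.4553, 0.1971, 0.159]
tool_rot: [3.141, 1.568, -2.59]
contact_force: [-3.5, -3.2, 3.7]
opening: 0.0582
```

```bash
python3 -c "
from h import *
s=robot.observe();print(s['time'],s['tool_pos'],s['opening'],s['contact_force'],s['torque'])
"
```

```text
36.4 [0.45531698 0.19713914 0.15901213] 0.058241487310753515 [-3.51518208 -3.22918305  3.65042913] [-0.79727957  0.18631027 -0.74194536]
```

move_arm(increments=[[0,0,0,0],[0,0,0,0],[0,0,0,0.17],[0,0,0,0.34],[0,0,0,0.51]], gripper=0)

```text
time: 37.02
tool_pos: [0.4564, 0.1979, 0.1586]
tool_rot: [1.379, 1.571, 1.388]
contact_force: [0.1, -0.5, 0.5]
opening: 0.092
```

```bash
python3 -c "
from h import *
a=snap('side','pics/s29.png');crop(a,(218,208,263,253),'pics/z.png',10)
s=robot.observe();print(s['time'],s['tool_pos'],s['opening'],plan([.4575,.1975,.157],-25))
"
```

```text
37.075 [0.45643188 0.19792128 0.15865408] 0.09180237593012287 (array([ 0.0041, -0.0011,  0.0027, -1.0813]), np.float64(90.12119339505595))
```

View pics/z.png

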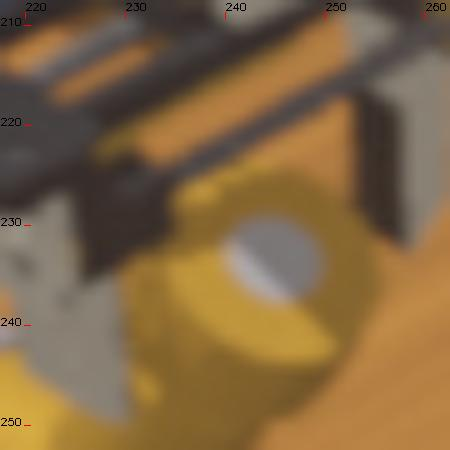

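```bash
python3 -c "
from h import *
sp=[(218-.5+x/10,208-.5+y/10) for x,y in((380,285),(360,325),(300,362),(240,350),(190,305),(165,250),(175,200),(270,172),(330,195),(365,235))]
fits(sp,(218-.5+27.3,208-.5+25.8))
"
```

```text
rise -1.532074017559656 n [-0.487 -0.112  0.866] tilt 29.998929189152413 yaw -167.00080288824816 toNB 2.9462414048989722 [ 0.13 -0.71  0.13  0.31 -0.23 -0.11 -0.04 -0.53  0.14  0.12 -0.07  0.36]
```

move_arm(increments=[[0,0,0,0.17],[0,0,0,0.34],[0,0,0,0.51],[0,0,0,0.68],[0,0,0,0.85]])

```text
time: 37.7
tool_pos: [0.4564, 0.1979, 0.1587]
tool_rot: [1.119, 1.571, 0.241]
contact_force: [0.2, 0.5, -0.4]
opening: 0.092
```

move_arm(increments=[[0,0,0,0.17],[0,0,0,0.34],[0,0,0,0.51],[0,0,0,0.68],[0,0,0,0.85]])

```text
time: 38.33
tool_pos: [0.4564, 0.1979, 0.1587]
tool_rot: [2.682, 1.571, 0.914]
contact_force: [-0.3, 0.3, 0.6]
opening: 0.0914
```

move_arm(increments=[[0,0,0,0.17],[0,0,0,0.34],[0,0,0,0.51],[0,0,0,0.68],[0,0,0,0.85]])

```text
time: 38.95
tool_pos: [0.4564, 0.1979, 0.1587]
tool_rot: [2.811, 1.571, 0.153]
contact_force: [-0.1, -1.0, -0.4]
opening: 0.092
```

```bash
python3 -c "
from h import *
a=snap('side','pics/s30.png');crop(a,(218,208,263,253),'pics/z.png',10)
s=robot.observe();print(s['time'],s['tool_pos'],s['opening'],s['qpos'][5],plan([.4555,.1975,.157],-83))
"
```

```text
39.0 [0.4564467  0.19786852 0.15869759] 0.09166105182822593 1.3492570208886914 (array([ 4.200e-03, -3.000e-04,  2.500e-03,  3.382e-01]), np.float64(-62.706145212208014))
```

View pics/z.png

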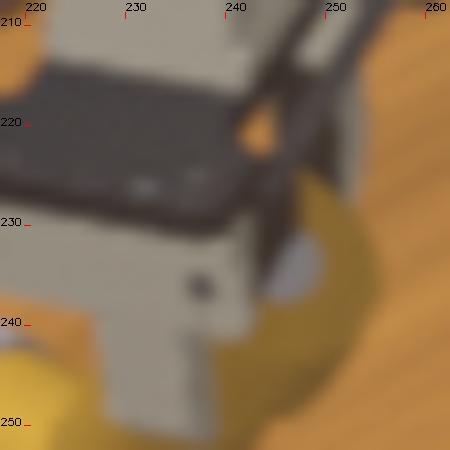

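move_arm(increments=[[0,0,0,0.17],[0,0,0,0.34],[0,0,0,0.34]])

```text
time: 39.38
tool_pos: [0.4564, 0.1978, 0.1587]
tool_rot: [2.471, 1.571, -0.535]
contact_force: [-0.1, -0.5, 0.4]
opening: 0.0917
```

move_arm(increments=[[0,0,0,0],[0,0,0,0],[0,0,0,0],[0,0,0,0],[0,0,0,0]], gripper=1, squeeze=20)

```text
time: 40.0
tool_pos: [0.4563, 0.1978, 0.1588]
tool_rot: [0.381, 1.571, -2.629]
contact_force: [-0.0, 0.5, -0.9]
opening: 0.0578
```

```bash
python3 -c "
from h import *
s=robot.observe();print(s['time'],s['tool_pos'],s['opening'],s['contact_force'],s['torque'],s['qpos'][5],plan([.4555,.1975,.157],-83))
"
```

```text
40.0 [0.45628066 0.19778144 0.15878737] 0.057817602986367005 [-0.03406565  0.45913561 -0.89239512] [ 0.14605305 -0.00575744 -0.0159088 ] 1.693884540090174 (array([0.0045, 0.0004, 0.002 , 0.0091]), np.float64(-82.45305257087848))
```

move_arm(increments=[[-0.002,0,-0.008,0],[-0.004,0,-0.016,0],[-0.006,0,-0.024,0],[-0.006,0,-0.024,0]])

```text
time: 40.5
tool_pos: [0.4596, 0.1982, 0.1593]
tool_rot: [0.066, 1.555, -2.943]
contact_force: [-18.2, -1.8, 3.6]
opening: 0.0578
```

```bash
python3 -c "
from h import *
a=snap('side','pics/s31.png');crop(a,(200,200,265,255),'pics/z.png',9)
s=robot.observe();print(s['time'],s['tool_pos'],s['opening'],s['contact_force'],s['torque'],s['qpos'][5])
"
```

```text
40.55 [0.45959764 0.19817681 0.15926343] 0.05791829675655001 [-17.84831193  -2.4613715    3.66025984] [-0.32090177  3.00589451 -0.04840156] 1.6917259647361573
```

View pics/z.png

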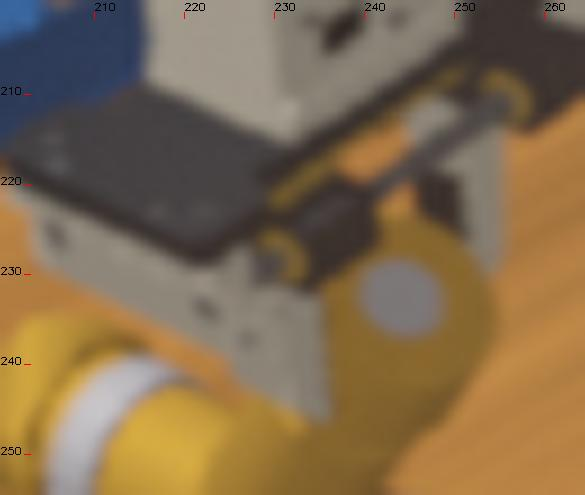

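```bash
python3 -c "
from h import *
print(plan([.4515,.1972,.168],-100))
"
```

```text
(array([-2.150e-02, -2.000e-04,  2.070e-02,  2.927e-01]), np.float64(-82.43834209972468))
```

move_arm(increments=[[0.0,0,0.02,0],[-0.01,0,0.036,0],[-0.0175,0,0.036,0.15],[-0.0175,0,0.036,0.3],[-0.0175,0,0.036,0.3]], gripper=0.1)

```text
time: 41.18
tool_pos: [0.452, 0.1972, 0.1688]
tool_rot: [-2.808, 1.569, 0.152]
contact_force: [0.3, -0.8, -0.6]
opening: 0.0825
```

move_arm(increments=[[0,0,0,0],[0,0,0,0],[0,0,0,0],[0,0,0,0]], gripper=1, squeeze=20)

```text
time: 41.68
tool_pos: [0.4515, 0.197, 0.1682]
tool_rot: [1.337, 1.57, -1.987]
contact_force: [-0.5, -1.2, -0.2]
opening: 0.0594
```

```bash
python3 -c "
from h import *
s=robot.observe();print(s['time'],s['tool_pos'],s['opening'],s['contact_force'],s['torque'],s['qpos'][5],plan([.4515,.1972,.168],-100))
"
```

```text
41.675 [0.45153896 0.19703339 0.1681763 ] 0.05940183493504925 [-0.54917527 -1.16440383 -0.17101476] [-0.07824228  0.09128298  0.00277504] 2.0091617043264605 (array([ 0.0004, -0.0004,  0.0002, -0.0075]), np.float64(-100.44759110517569))
```

move_arm(increments=[[0,0,0,-0.13],[0,0,0,-0.26]])

```text
time: 41.92
tool_pos: [0.4513, 0.1964, 0.1685]
tool_rot: [1.121, 1.569, -1.927]
contact_force: [-1.6, -4.6, 3.1]
opening: 0.0587
```

```bash
python3 -c "
from h import *
s=robot.observe();print(s['time'],s['tool_pos'],s['opening'],s['contact_force'],s['torque'])
"
```

```text
41.925 [0.45125354 0.19636017 0.1685072 ] 0.058674962978226004 [-1.55061938 -4.55330956  3.08249458] [-0.86658652  0.2321578  -0.28358397]
```

move_arm(increments=[[0,0,0,-0.13],[0,0,0,-0.26]])

```text
time: 42.18
tool_pos: [0.4515, 0.1958, 0.1683]
tool_rot: [1.117, 1.568, -1.658]
contact_force: [-0.6, -7.0, 1.7]
opening: 0.0588
```

```bash
python3 -c "
from h import *
s=robot.observe();print(s['time'],s['tool_pos'],s['opening'],s['contact_force'],s['torque'])
a=snap('side','pics/s32.png');crop(a,(200,200,265,255),'pics/z.png',9)
"
```

```text
42.175 [0.45152526 0.19577602 0.16832159] 0.058759806374957896 [-0.56247765 -7.03212213  1.7434044 ] [-1.31967094 -0.03521003 -0.34920804]
```

View pics/z.png

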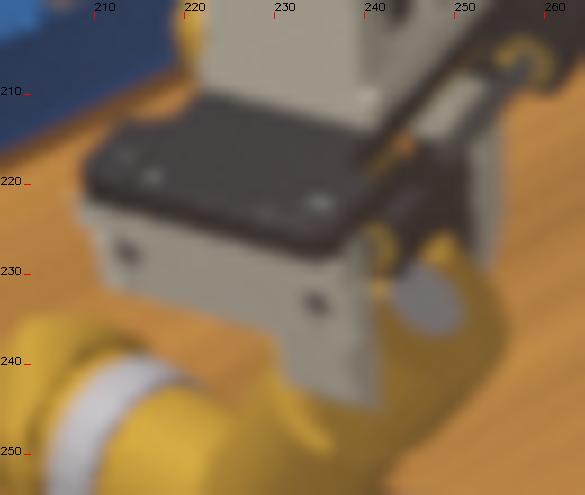

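move_arm(increments=[[-0.001,0,0,-0.13],[-0.002,0,0.001,-0.25]])

```text
time: 42.48
tool_pos: [0.4512, 0.1949, 0.1688]
tool_rot: [0.822, 1.567, -1.693]
contact_force: [-0.8, -9.8, -1.2]
opening: 0.0585
```

```bash
python3 -c "
from h import *
s=robot.observe();print(s['time'],s['tool_pos'],s['opening'],s['contact_force'],s['torque'],plan([.4515,.1972,.168],-106))
"
```

```text
42.475 [0.45123364 0.19492663 0.16882865] 0.058465302672788745 [-0.81935042 -9.8102887  -1.20211341] [-1.88913132 -0.13168392 -0.67092529] (array([ 0.002 , -0.0042, -0.0039,  0.8655]), np.float64(-54.072183431761715))
```

move_arm(increments=[[0,0,0,0],[0,0,0,0.08],[-0.002,0,0.001,0.25],[-0.002,0,0.001,0.42],[-0.002,0,0.001,0.59]], gripper=0.18)

```text
time: 43.1
tool_pos: [0.4509, 0.1971, 0.1698]
tool_rot: [-1.937, 1.57, 1.204]
contact_force: [-0.0, -0.8, -0.1]
opening: 0.0752
```

move_arm(increments=[[0,0,0,0.17],[0,0,0,0.2],[0,0,0,0.2],[0,0,0,0.2]], gripper=1, squeeze=22)

```text
time: 43.6
tool_pos: [0.4506, 0.1965, 0.1697]
tool_rot: [0.837, 1.57, -2.506]
contact_force: [-1.4, -3.2, 1.5]
opening: 0.0608
```

```bash
python3 -c "
from h import *
s=robot.observe();print(s['time'],s['tool_pos'],s['opening'],s['contact_force'],s['torque'],plan([.4505,.1972,.170],-106))
"
```

```text
43.6 [0.45057203 0.19652797 0.1696987 ] 0.0608309890614052 [-1.44898225 -3.18927094  1.50457859] [-0.49396073  0.30418506 -0.04819968] (array([-0.0008, -0.0016,  0.0005,  0.0738]), np.float64(-101.57183341649653))
```

move_arm(increments=[[0,0,0,-0.13],[-0.001,0,0,-0.28],[-0.002,0,0.001,-0.43],[-0.003,0,0.002,-0.58],[-0.004,0,0.002,-0.7]])

```text
time: 44.22
tool_pos: [0.4512, 0.1935, 0.172]
tool_rot: [1.355, 1.564, -1.252]
contact_force: [0.6, -20.6, 8.4]
opening: 0.0597
```

```bash
python3 -c "
from h import *
s=robot.observe();print(s['time'],s['tool_pos'],s['opening'],s['contact_force'],s['torque'],plan([.4505,.1972,.170],-106))
"
```

```text
44.225 [0.45124861 0.19345189 0.17202338] 0.059717391465743536 [  0.5864003  -20.60063496   8.41397994] [-3.87644775 -0.21490663 -0.54368183] (array([ 0.005 , -0.009 , -0.0032,  0.7773]), np.float64(-59.3625952804217))
```

move_arm(increments=[[0,0,0,0],[0,0,0,0.08],[0,0,0,0.25],[0,0,0,0.42],[0,0,0,0.59]], gripper=0.18)

```text
time: 44.85
tool_pos: [0.4505, 0.1975, 0.1715]
tool_rot: [-2.23, 1.569, 0.819]
contact_force: [-0.5, -0.2, -0.3]
opening: 0.0753
```

```bash
python3 -c "
from h import *
s=robot.observe();print(s['time'],s['tool_pos'],s['opening'],s['contact_force'],s['torque'],plan([.4495,.1972,.172],-106))
a=snap('side','pics/s33.png');crop(a,(200,200,265,255),'pics/z.png',9)
"
```

```text
44.85 [0.45045534 0.19748127 0.17149912] 0.07529236927971651 [-0.45687987 -0.15977205 -0.29884129] [ 0.03173441 -0.04198076 -0.00416344] (array([-0.0013,  0.0009,  0.0023,  0.1777]), np.float64(-95.33719623606117))
```

View pics/z.png

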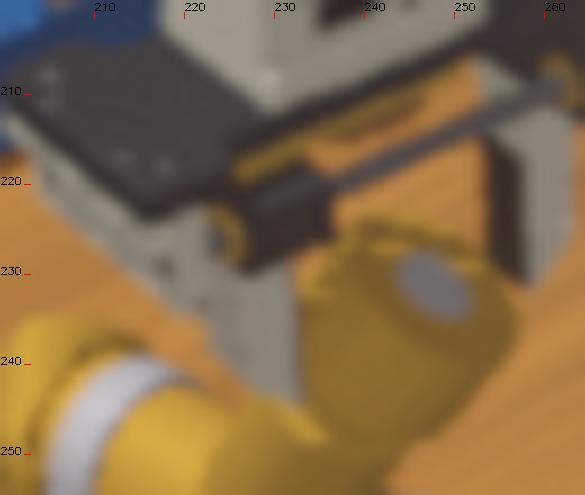

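move_arm(increments=[[0.025,0,-0.01,-0.1],[0.025,0,-0.01,-0.2],[0.025,0,-0.01,-0.2],[0.025,0,-0.01,-0.2],[0.025,0,-0.01,-0.2]], gripper=1, squeeze=55)

```text
time: 45.52
tool_pos: [0.4543, 0.1949, 0.161]
tool_rot: [1.409, 1.567, -1.608]
contact_force: [1.1, -10.2, -1.1]
opening: 0.0632
```

```bash
python3 -c "
from h import *
s=robot.observe();print(s['time'],s['tool_pos'],s['opening'],s['contact_force'],s['torque'],plan([.4505,.1972,.172],-83))
a=snap('side','pics/s34.png');crop(a,(200,200,265,255),'pics/z.png',9)
"
```

```text
45.525 [0.45430411 0.19488035 0.16104469] 0.06316806997244152 [  1.1443477  -10.18399914  -1.1302146 ] [-1.6302452  -0.17995658  0.02490663] (array([-0.0274, -0.0069,  0.0087,  0.0028]), np.float64(-82.83010488680547))
```

View pics/z.png

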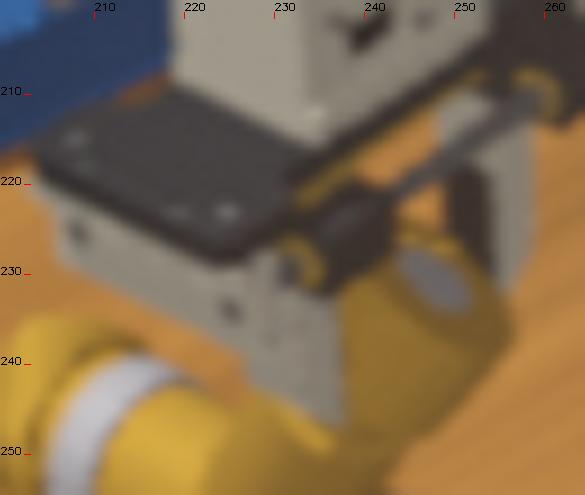

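move_arm(increments=[[-0.008,-0.006,0.004,0],[-0.016,-0.01,0.008,-0.1],[-0.02,-0.01,0.01,-0.22],[-0.024,-0.01,0.012,-0.34]])

```text
time: 46.08
tool_pos: [0.4489, 0.1924, 0.1666]
tool_rot: [0.751, 1.555, -1.908]
contact_force: [9.8, -35.0, -26.8]
opening: 0.0621
```

```bash
python3 -c "
from h import *
s=robot.observe();print(s['time'],s['tool_pos'],s['opening'],s['contact_force'],s['torque'],plan([.4505,.1972,.172],-83))
"
```

```text
46.075 [0.44885964 0.19240579 0.166605  ] 0.06206240346430658 [  9.83162036 -35.0127014  -26.79673992] [-6.10025147 -1.80270149 -0.89830902] (array([-0.0137, -0.0086, -0.009 ,  0.3449]), np.float64(-62.307181069150744))
```

move_arm(increments=[[-0.002,0,0,-0.15],[-0.004,0,0,-0.3],[-0.006,0,0.0,-0.45],[-0.008,0,0,-0.6],[-0.01,0,0,-0.75]])

```text
time: 46.7
tool_pos: [0.4546, 0.1944, 0.1749]
tool_rot: [1.154, 1.557, -0.718]
contact_force: [21.2, -23.5, -9.9]
opening: 0.0574
```

```bash
python3 -c "
from h import *
s=robot.observe();print(s['time'],s['tool_pos'],s['opening'],s['contact_force'],s['torque'],s['qpos'][5],plan([.4505,.1972,.172],-83))
"
```

```text
46.7 [0.45464132 0.19436407 0.1748644 ] 0.0574178361095908 [ 21.20005409 -23.48454508  -9.94086308] [-4.4132965  -3.72318606 -0.62955501] 0.5633724854201855 (array([ 0.007 , -0.0121, -0.0037,  1.0958]), np.float64(-17.253237438104865))
```

move_arm(increments=[[-0.004,0,0,-0.16],[-0.006,0,0,-0.32],[-0.008,0,0.0,-0.48],[-0.01,0,0,-0.64],[-0.012,0,0,-0.8]])

```text
time: 47.32
tool_pos: [0.4555, 0.1985, 0.1813]
tool_rot: [0.945, 1.556, -0.089]
contact_force: [18.7, -8.6, -4.6]
opening: 0.0572
```

```bash
python3 -c "
from h import *
a=snap('side','pics/s35.png');crop(a,(200,195,270,255),'pics/z.png',9)
s=robot.observe();print(s['time'],s['tool_pos'],s['opening'],s['contact_force'],s['torque'],s['qpos'][5],plan([.4505,.1972,.172],-83))
"
```

```text
47.375 [0.45549772 0.1990837  0.18161339] 0.05731654400837451 [16.94958311 -2.13980095 -1.12164804] [-0.57321262 -3.27677055 -0.05499764] -0.2827764015085461 (array([ 0.0238, -0.0134, -0.0026, -1.0962]), np.float64(31.227355491089135))
```

View pics/z.png

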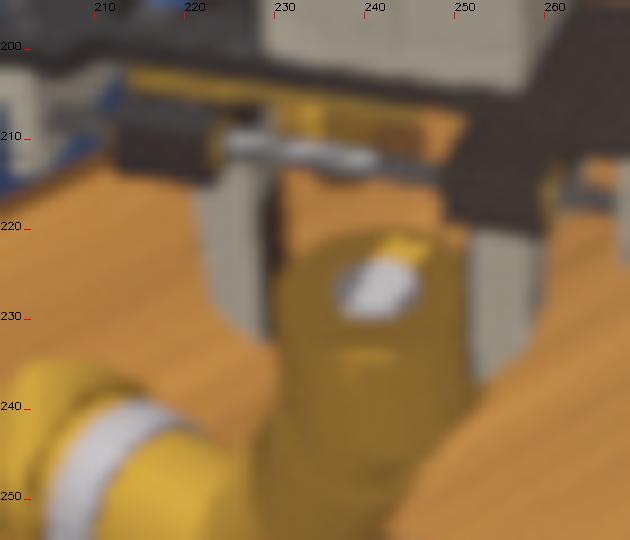

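move_arm(increments=[[-0.008,-0.004,-0.002,-0.16],[-0.016,-0.008,-0.004,-0.32],[-0.024,-0.012,-0.005,-0.48],[-0.032,-0.017,-0.007,-0.64]])

```text
time: 47.88
tool_pos: [0.4435, 0.199, 0.1933]
tool_rot: [0.634, 1.567, 0.271]
contact_force: [0.1, 0.3, -2.4]
opening: 0.0575
```

```bash
python3 -c "
from h import *
a=snap('side','pics/s36.png');crop(a,(200,195,270,255),'pics/z.png',9)
s=robot.observe();print(s['time'],s['tool_pos'],s['opening'],s['contact_force'],s['torque'],s['qpos'][5],plan([.4505,.1972,.172],-83))
"
```

```text
47.925 [0.44264894 0.19922977 0.19336316] 0.05744850810392492 [2.33358891 0.85181099 0.80903727] [ 0.2865455  -0.65749398  0.04301789] -0.9503355146065043 (array([ 0.0535,  0.002 ,  0.02  , -0.4566]), np.float64(69.60517599977914))
```

View pics/z.png

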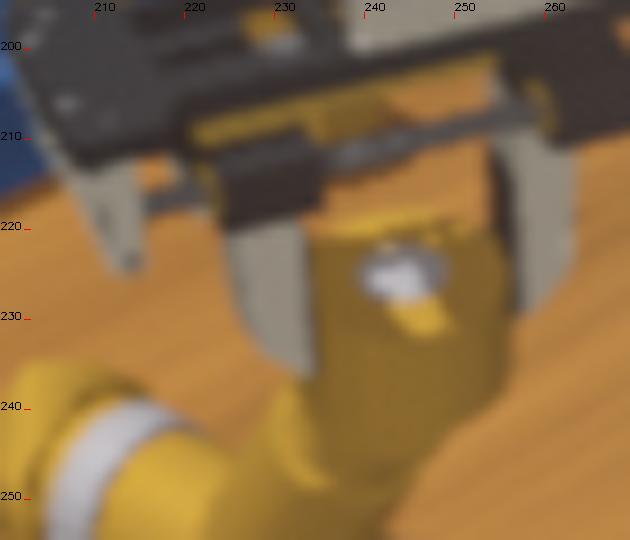

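move_arm(increments=[[-0.022,-0.006,-0.011,0],[-0.044,-0.012,-0.022,0],[-0.066,-0.017,-0.034,0],[-0.088,-0.023,-0.045,0],[-0.12,-0.025,-0.05,0]])

```text
time: 48.55
tool_pos: [0.4186, 0.1969, 0.2412]
tool_rot: [-2.469, 1.57, -2.841]
contact_force: [0.2, -1.3, -2.2]
opening: 0.0574
```

```bash
python3 -c "
from h import *
a=snap('side','pics/s37.png');crop(a,(190,175,280,255),'pics/z.png',7)
s=robot.observe();print(s['time'],s['tool_pos'],s['opening'],s['contact_force'],s['torque'],s['qpos'][5])
"
```

```text
48.6 [0.41950175 0.19715292 0.2430946 ] 0.05726669917109049 [ 0.47538139 -0.05354221 -0.41410231] [ 0.10921499 -0.17364656  0.06609392] -0.9258517436068455
```

View pics/z.png

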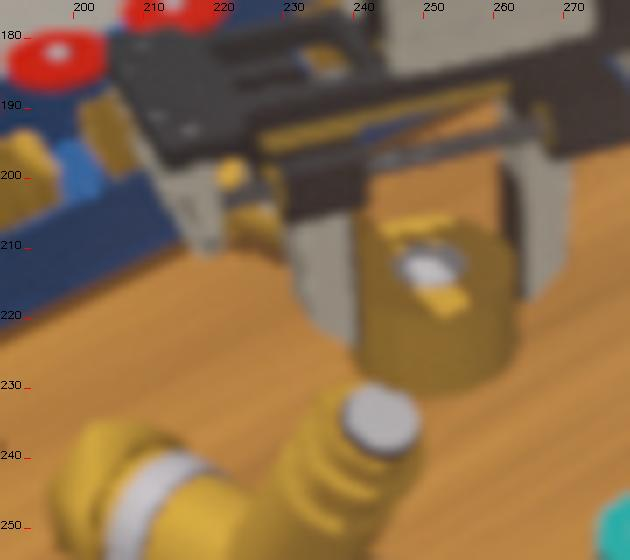

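```bash
python3 -c "
from h import *
for z in (.235,.24,.245,.25,.255,.26,.265): print(z,proj('side',[.4195,.197,z])+OFF)
bay=np.array([.5251,-.3181])
s=robot.observe();print(plan([.5251,-.3181,.2],102.1),plan([.5251,-.3181,.2],12.1),s['tool_pos'])
"
```

```text
0.235 [250.82233639 220.31410823]
0.24 [250.74226456 218.60201234]
0.245 [250.6617158  216.87971882]
0.25 [250.58068585 215.14713627]
0.255 [250.49917037 213.40417223]
0.26 [250.41716499 211.65073311]
0.265 [250.33466528 209.88672419]
(array([ 0.1075, -1.1048,  0.713 , -0.5561]), np.float64(68.73179243774304)) (array([ 0.1075, -1.1048,  0.713 ,  0.9439]), np.float64(68.73179243774304)) [0.41950175 0.19715292 0.2430946 ]
```

move_arm(increments=[[0,-0.1,0.02,0],[0,-0.24,0.06,0],[0,-0.38,0.1,0],[0,-0.52,0.13,0],[0,-0.66,0.16,0]])

```text
time: 49.22
tool_pos: [0.3828, -0.0741, 0.2411]
tool_rot: [-0.024, 1.569, -0.395]
contact_force: [1.2, 0.0, -2.2]
opening: 0.0575
```

```bash
python3 -c "
from h import *
s=robot.observe();print(s['time'],s['tool_pos'],s['opening'],s['qpos'][5]);print(plan([.5251,-.3181,.2],102.1),plan([.5251,-.3181,.2],12.1))
"
```

```text
49.225 [ 0.38283778 -0.07412011  0.24114018] 0.05750259718860032 -1.5880287898354601
(array([ 0.1036, -0.4394,  0.5525, -0.5561]), np.float64(68.73198228740524)) (array([ 0.1036, -0.4394,  0.5525,  0.9439]), np.float64(68.73198228740524))
```

move_arm(increments=[[0,-0.09,0.11,0.16],[0,-0.18,0.23,0.32],[0,-0.27,0.34,0.48],[0,-0.36,0.45,0.64],[0.05,-0.439,0.552,0.8]])

```text
time: 49.85
tool_pos: [0.5267, -0.3188, 0.2221]
tool_rot: [0.546, 1.566, -0.67]
contact_force: [-0.1, -0.1, -0.9]
opening: 0.0576
```

```bash
python3 -c "
from h import *
a=snap('top','pics/t40.png');crop(a,(290,180,410,270),'pics/z.png',6.6)
a=snap('side','pics/s40.png');crop(a,(270,130,390,240),'pics/z2.png',5)
s=robot.observe();print(s['time'],s['tool_pos'],s['opening'],s['qpos'][5]);print(plan([.5251,-.3181,.06],12.1))
"
```

```text
49.95 [ 0.52559648 -0.31984148  0.21613003] 0.05750658435108338 -1.0255565399802724
(array([ 0.3903,  0.0015, -0.0033,  0.1374]), np.float64(20.34285961083819))
```

View pics/z2.png

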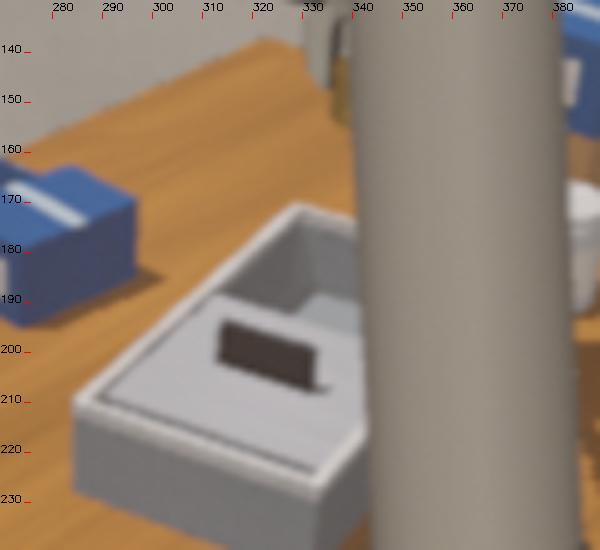

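move_arm(increments=[[0.12,0,-0.003,0.13],[0.26,0,-0.003,0.13],[0.4,0,-0.003,0.13],[0.44,0,-0.003,0.13]])

```text
time: 50.45
tool_pos: [0.5229, -0.3132, 0.0416]
tool_rot: [-2.464, 1.564, 2.474]
contact_force: [-0.3, -1.0, -1.9]
opening: 0.0577
```

```bash
python3 -c "
from h import *
a=snap('top','pics/t41.png');crop(a,(290,180,410,270),'pics/z.png',6.6)
s=robot.observe();print(s['time'],s['tool_pos'],s['opening'],s['contact_force']);print(plan([.5251,-.3181,.024],12.1))
print(np.mean([atz('side',q,.1) for q in((313.9,193.5),(332.7,199.5))],0))
"
```

```text
50.5 [ 0.5233467  -0.31364321  0.04159656] 0.05775621023107393 [-0.70438644 -0.3637212  -4.27181486]
(array([0.0439, 0.0019, 0.012 , 0.0143]), np.float64(12.96042720132103))
[ 0.49166891 -0.17973409  0.1       ]
```

View pics/z.png

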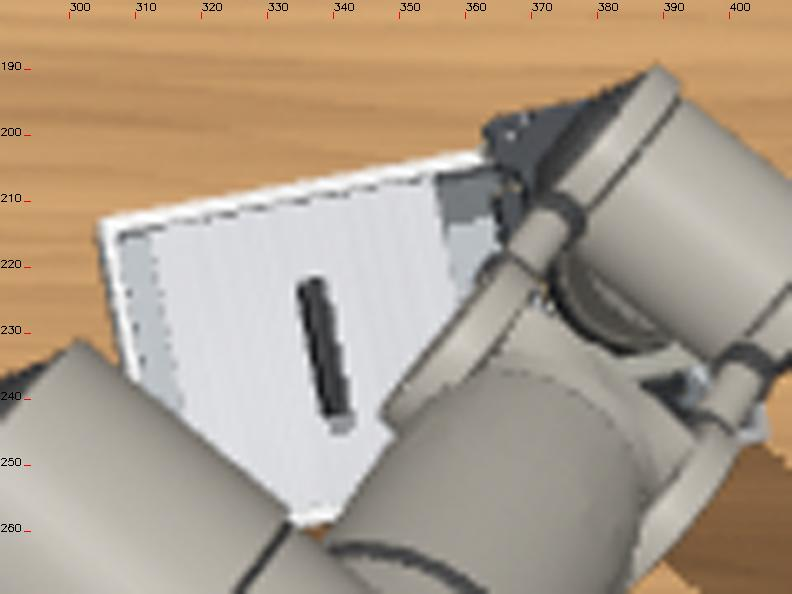

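move_arm(increments=[[0.015,0,0.008,0],[0.028,0,0.008,0],[0.036,0,0.008,0],[0.042,0,0.008,0]])

```text
time: 51.0
tool_pos: [0.5257, -0.3183, 0.0284]
tool_rot: [0.65, 1.57, -0.695]
contact_force: [0.3, 0.1, -1.9]
opening: 0.0572
```

```bash
python3 -c "
from h import *
s=robot.observe();print(s['time'],s['tool_pos'],s['opening'],s['contact_force'],s['torque'])
"
```

```text
51.0 [ 0.52571985 -0.3182783   0.02839764] 0.0572073370449266 [ 0.34760529  0.11490479 -1.90272563] [ 0.01392345 -0.16619268  0.01138105]
```

No contact yet; continue down in small steps.

move_arm(increments=[[0.005,0,0,0],[0.01,0,0,0],[0.012,0,0,0]])

```text
time: 51.38
tool_pos: [0.5255, -0.3182, 0.023]
tool_rot: [-0.185, 1.571, -1.53]
contact_force: [-0.6, -0.2, 0.5]
opening: 0.0572
```

```bash
python3 -c "
from h import *
s=robot.observe();print(s['time'],s['tool_pos'],s['opening'],s['contact_force'],s['torque'])
"
```

```text
51.375 [ 0.52546116 -0.31819766  0.02302331] 0.05719139355487879 [-0.56570135 -0.22154493  0.49861816] [-0.01125601  0.01344715  0.02130949]
```

move_arm(increments=[[0.004,0,0,0],[0.008,0,0,0],[0.01,0,0,0]], squeeze=8)

```text
time: 51.75
tool_pos: [0.5255, -0.3188, 0.0208]
tool_rot: [0.158, 1.569, -1.187]
contact_force: [-5.8, 0.8, 11.3]
opening: 0.0581
```

```bash
python3 -c "
from h import *
s=robot.observe();print(s['time'],s['tool_pos'],s['opening'],s['contact_force'],s['torque'])
"
```

```text
51.75 [ 0.52548485 -0.31877042  0.02082379] 0.058090330120102424 [-5.82769835  0.84540628 11.28393099] [1.21064831e-01 8.79958419e-01 4.86126193e-04]
```

move_arm(increments=[[0,0,0,0],[0,0,0,0],[-0.02,0,0,0],[-0.1,0,0,0],[-0.24,0,0,0]], gripper=0.15)

```text
time: 52.38
tool_pos: [0.5245, -0.3173, 0.1145]
tool_rot: [-2.465, 1.566, 2.473]
contact_force: [0.1, -1.0, 1.2]
opening: 0.078
```

```bash
python3 -c "
from h import *
s=robot.observe();print(s['time'],s['tool_pos'],s['opening'],s['contact_force'],s['qpos'][5])
y=np.array([-.2085,.978]);bay=np.array([.5251,-.3181])
rib=np.array([.4935,-.1815]);print('rib travel',(rib-bay)@y,(rib-bay)@np.array([.978,.2085]))
t=bay+y*((rib-bay)@y+.045);print(t,plan([*t,.15],12.1),plan([*t,.082],12.1))
"
```

```text
52.375 [ 0.52447451 -0.31725343  0.11445778] 0.07797352474122012 [ 0.13603813 -1.00026455  1.24418558] -0.894622911650999
rib travel 0.1401834 -0.002423700000000018
[ 0.48648926 -0.13699063] (array([-0.0873,  0.008 , -0.4608,  0.0138]), np.float64(12.928914781390548)) (array([ 0.0827,  0.0085, -0.4602,  0.0138]), np.float64(12.928914781390548))
```

move_arm(increments=[[-0.07,0.0,-0.05,0.014],[-0.087,0.0,-0.2,0.014],[-0.087,0.004,-0.35,0.014],[-0.087,0.008,-0.46,0.014],[-0.087,0.008,-0.46,0.014]], gripper=1, squeeze=20)

```text
time: 53.0
tool_pos: [0.4869, -0.1354, 0.1506]
tool_rot: [2.493, 1.57, 1.137]
contact_force: [0.2, -0.4, -0.4]
opening: 0.0329
```

```bash
python3 -c "
from h import *
a=snap('top','pics/t42.png');crop(a,(290,180,410,270),'pics/z.png',6.6)
s=robot.observe();print(s['time'],s['tool_pos'],s['opening'],s['contact_force'],s['qpos'][5]);print(plan([.4865,-.137,.078],12.1))
"
```

```text
53.05 [ 0.48764677 -0.13713374  0.15060757] 0.028630118207450903 [ 0.40029071  0.79695722 -0.03507357] -0.6386712466627827
(array([ 0.1815, -0.0029, -0.0011,  0.0021]), np.float64(12.224376596720747))
```

View pics/z.png

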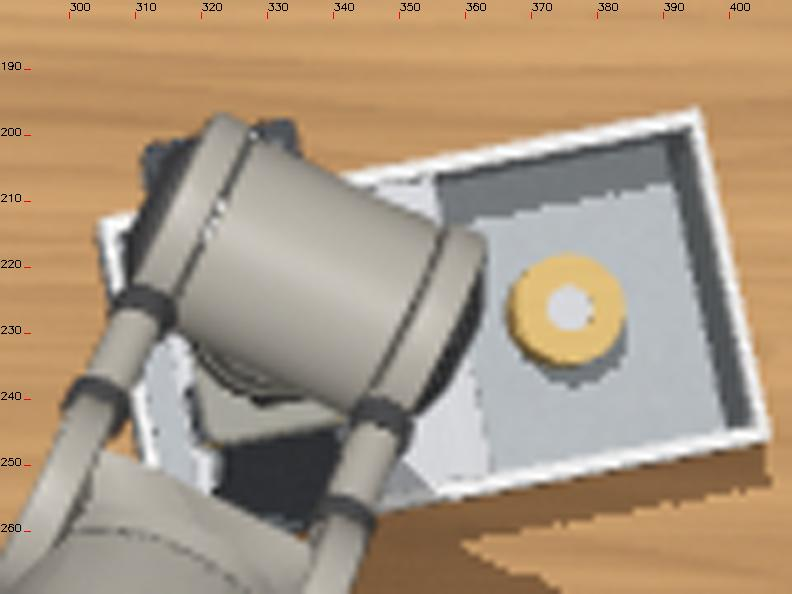

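move_arm(increments=[[0.1,0,0,0],[0.18,0,0,0],[0.18,0,0.02,0],[0.18,0,0.05,0],[0.18,0,0.09,0]])

```text
time: 53.68
tool_pos: [0.4961, -0.1746, 0.0793]
tool_rot: [1.154, 1.568, -0.207]
contact_force: [0.7, 4.2, 2.1]
opening: 0.0004
```

```bash
python3 -c "
from h import *
s=robot.observe();print(s['time'],s['tool_pos'],s['opening'],s['contact_force'],s['qpos'][5]);t=np.array([.5251,-.3181])+np.array([-.2085,.978])*.014
print(plan([*t,.079],12.1))
"
```

```text
53.675 [ 0.49605787 -0.17458289  0.07926106] 0.00044574604728372057 [0.7319074  4.23030342 2.08173285] -0.6955420806075989
(array([ 0.001 , -0.0039,  0.331 , -0.0007]), np.float64(12.056324482201244))
```

Pushing (about 4 N). Continue.

move_arm(increments=[[0,0,0.05,0],[0,-0.001,0.1,0],[0,-0.002,0.16,0],[0,-0.003,0.22,0],[0,-0.004,0.27,0]])

```text
time: 54.3
tool_pos: [0.5164, -0.2808, 0.0779]
tool_rot: [1.478, 1.57, 0.117]
contact_force: [1.6, 4.5, 0.6]
opening: 0.0003
```

move_arm(increments=[[0,0,0.02,0],[0,0,0.035,0],[0,0,0.05,0],[0,0,0.06,0]])

```text
time: 54.8
tool_pos: [0.5203, -0.3011, 0.0778]
tool_rot: [-2.783, 1.567, 2.14]
contact_force: [-2.8, 15.1, 9.4]
opening: 0.0001
```

```bash
python3 -c "
from h import *
s=robot.observe();print(s['time'],s['tool_pos'],s['opening'],s['contact_force'],s['qpos'][5]);t=np.array([.5251,-.3181])+np.array([-.2085,.978])*.014
print(plan([*t,.079],12.1))
"
```

```text
54.8 [ 0.52027617 -0.30109768  0.07775552] 0.00011893531997118136 [-2.75005287 15.07234331  9.36709723] -0.8645084778115623
(array([-0.0031,  0.0029,  0.0091, -0.0003]), np.float64(12.081526227747965))
```

move_arm(increments=[[0,0,0.01,0],[0,0,0.015,0],[0,0,0.015,0]])

```text
time: 55.18
tool_pos: [0.5202, -0.3011, 0.0778]
tool_rot: [-2.855, 1.557, 2.07]
contact_force: [-6.7, 27.5, 15.7]
opening: 0.0004
```

```bash
python3 -c "
from h import *
s=robot.observe();print(s['time'],s['tool_pos'],s['contact_force'])
"
```

```text
55.175 [ 0.52019307 -0.30107011  0.07780078] [-6.66281562 27.50079194 15.69024261]
```

Position holds while the force rises: the hatch is at its stop. Back off, lift, and look.

move_arm(increments=[[0,0,-0.03,0],[0,0,-0.08,0],[-0.1,0,-0.12,0],[-0.25,0,-0.2,0],[-0.35,0,-0.35,0]])

```text
time: 55.8
tool_pos: [0.4963, -0.184, 0.2119]
tool_rot: [0.669, 1.566, -0.693]
contact_force: [0.7, 0.3, -0.3]
opening: 0.0003
```

move_arm(increments=[[0,0,-0.15,0],[0,0,-0.25,0],[0,0,-0.25,0]])

```text
time: 56.18
tool_pos: [0.4743, -0.0836, 0.21]
tool_rot: [0.719, 1.569, -0.637]
contact_force: [-0.2, 0.0, 0.4]
opening: 0.0002
```

```bash
python3 -c "
from h import *
a=snap('top','pics/t43.png');cv2.imwrite('pics/z.png',cv2.resize(a,(800,600)));crop(a,(290,180,410,270),'pics/z2.png',6.6)
a=snap('side','pics/s43.png');cv2.imwrite('pics/z3.png',cv2.resize(a,(800,600)))
s=robot.observe();print(s['time'],s['tool_pos'],s['contact_force'])
print(proj('top',[.5251,-.3181,.1]))
"
```

```text
56.275 [ 0.4750341  -0.08591201  0.20973347] [ 0.2898579  -0.56258704 -0.28434966]
[378.79389608 224.2029506 ]
```

View pics/z.png

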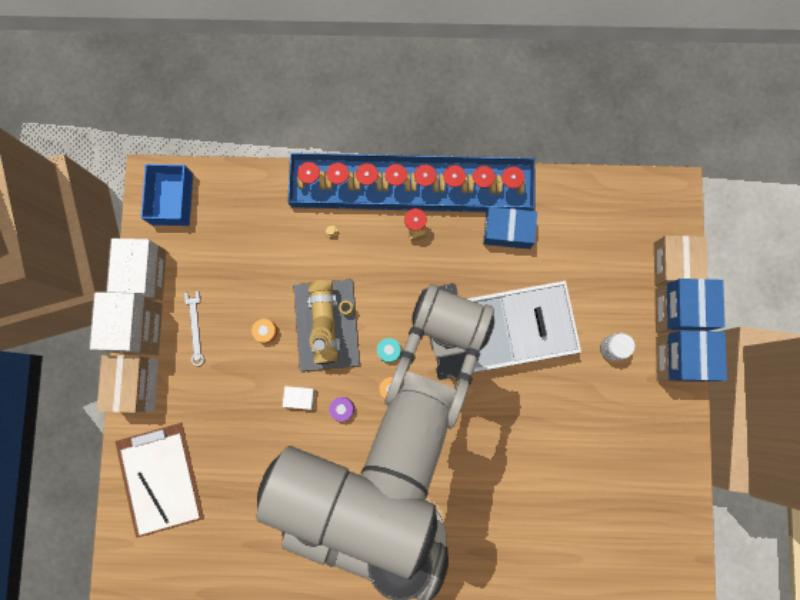

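View pics/z2.png

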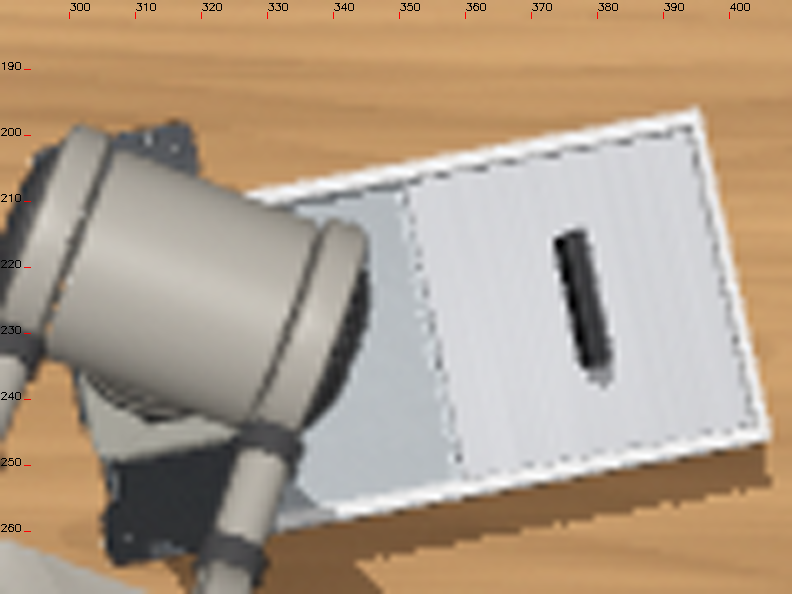

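View pics/z3.png

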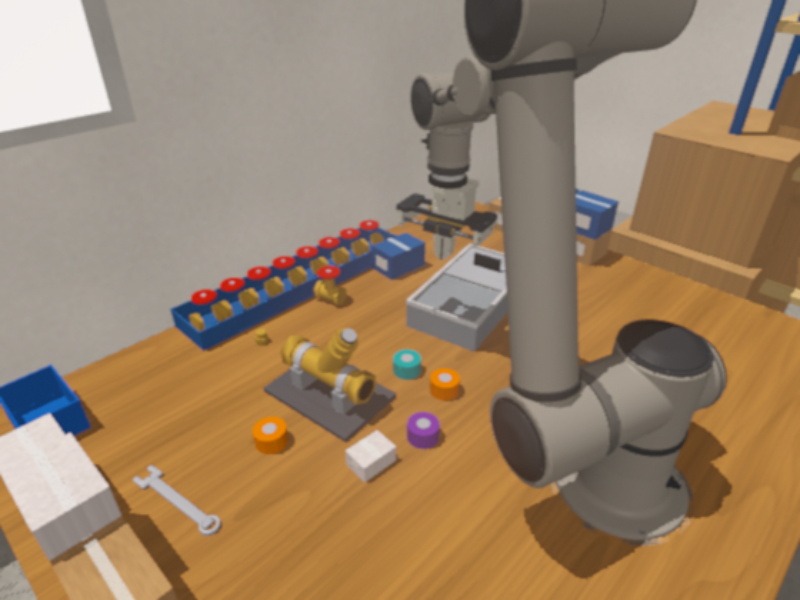

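```bash
python3 -c "
from h import *
f=lambda c:np.mean([atz('top',q,.1)[:2] for q in c],0)
a=f([(300-.5+x/7,190-.5+y/7) for x,y in((262,224),(285,370))]);b=f([(290-.5+x/6.6,180-.5+y/6.6) for x,y in((572,232),(597,372))])
print(a,b,np.linalg.norm(a-b))
im=cv2.imread('pics/t43.png');crop(im,(365,190,412,252),'pics/z.png',9.5)
"
```

```text
[ 0.49536592 -0.18271259] [ 0.52155686 -0.31561341] 0.13545697894932388
```

View pics/z.png

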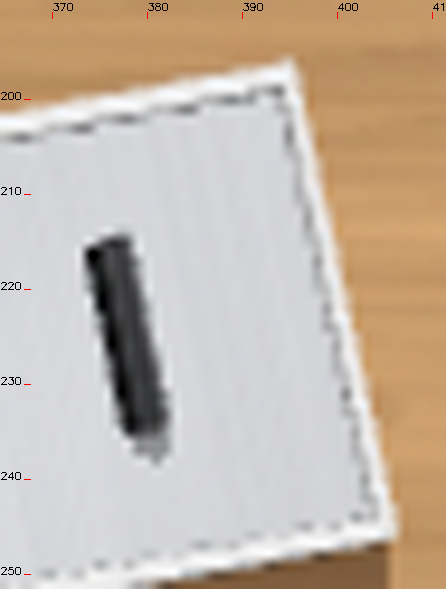

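```bash
python3 -c "
from cell import robot
print(robot.hand_in())"
```

```text
the job is handed in; nothing more can be done
None
```

I unscrewed the cap, set it mouth down in the open bay of the grey case, let go and pushed the hatch shut. I handed the job in at about 56 s of the 72 s allowed, with the gripper clear of everything. The hand-in gave no verdict.

**Unscrewing:** this did not go cleanly. The gripper can only point straight down and the branch leans 30°, so the cap kept tipping on its thread. I needed many more twists and regrips than the half turn described, with several trial pulls at about 55–60 N on the wrist before the cap lifted off. My camera estimates of how far the cap had risen disagreed with each other along the way. The forces I read stayed under the 120 N wrist limit.

**Cap:** after I let go, the top view showed it lying flat near the centre of the bay floor.

**Hatch:** it stopped dead at the frame, with the push rising to about 28 N sideways (32 N in all) and no more movement. The last picture shows its edge against the frame and the rib about 3 mm from the bay centre. The rib moved about 135 mm, not 150 mm. I put that down to the hatch not starting fully open, but did not confirm it.

**Other things:** by eye in the final pictures, the other items look where they started. One orange look-alike was partly hidden by the arm in the top view but is visible in place from the side.

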